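# Put the spice station away: caddies on the rail, jar tote into its bay

## Robot

A 6-joint arm with a two-finger parallel gripper is mounted at the origin on the work surface. World frame = base frame: x ahead of the robot, y to its left, z up, the work surface at z = 0. Lengths are in m, angles in degrees, forces in N, time in s.
With the tool pointing down it reaches from about 0.2 to 0.875 m from the base axis. Payload 3.4 kg.
Tool frame: the origin (TCP) lies at the very end of the fingers, on their centre line; the grasp point (between the pads) lies 19 mm behind it (manip.pinch_z is the distance from the TCP to the grasp point, in m); z points along the fingers, y is the line along which they close (so a half turn about z gives the same grasp; the last joint's range is limited). The gripper opens to 94 mm and grips with 3 to 60 N. Pads are 16 mm wide; open, the fingers measure 119 mm over their backs; the gripper's body (75 mm by 177 mm) begins 78 mm behind the grasp point.
Start: joints at [-82.334, 15.808, 86.224, -0, 77.962, -6.933], TCP at [0.145, -0.556, 0.205] pointing down, gripper open.
Joint ranges: [-165.64, 165.64], [-43.16, 119.46], [12.63, 154.43], [-67.54, 247.53], [6.08, 155.33], [-154.97, 154.97]. Speed limits (degrees/s): [147.25, 147.25, 180, 180, 180, 180].

## Interface

Orientations are given as a 3x3 rotation matrix whose columns are the frame's x, y, z axes.
In Python, from cell import manip, capture, ticket gives the robot as it stands.
- The arm moves only by the tool step_arm, never from a script. Its argument "steps" is one flat list of numbers, 6 for each row, row after row: the shift along the tool's x, y, z in m, then the turn, a rotation vector about the tool's x, y, z in degrees. In form: [tx, ty, tz, wx, wy, wz, tx, ty, tz, wx, wy, wz, ...]. A call has 1 to 20 rows; each row shifts and turns the commanded pose from where the row before left it, along the tool's axes as they then stand; what a row does not reach is not made up. A row lasts 1/8 s, in which the tool goes at most 62.5 mm and 10.7 degrees, less where a joint would pass 70% of its speed; a pose out of reach is approached as far as the arm can. A call is refused whole if a number of a shift passes 0.0625 or a number of a turn 10.7, either way. A call with a gripper value outside its range is refused whole. "claw" is the gripper's target within -1 to 1 (fully open at 1, half-way at 0, shut at -1), set as the call begins (left out, the last holds). The fingers move at their own pace and stop on an object; "newtons" is the grip in N (left out, the last holds). Time passes only in rows, so rows that do not move let the fingers close. It gives the time, the measured TCP pose, the force, the opening and the grip force at its end, in the units of the state.
- manip.get_obs(): the state, without advancing time (a new reading comes with each control period).
- capture(name): name is "scene" or "top" or "wrist"; returns a dict with "img" (384x512x3 uint8, blue, green, red), "z_map" (384x512 float32, m along the optical axis (not along the pixel's ray), 0 where there is no reading), "fovy" (degrees; the focal length in pixels is half the picture's height over the tangent of half this angle, whatever the lens; pixels are square), "cx", "cy" (the principal point, pixels), "extrinsics" (4x4, takes a point from camera to world coordinates); the wrist camera has in their place "tool_from_camera" (4x4, takes a point from camera to tool coordinates, whose origin is the TCP and whose axes are the flange's). Camera axes: x right, y down, z forward; pixel columns grow to the right and rows downward; lengths in m; the calibration is good to about 2 mm. The wrist camera is an equidistant fisheye: a pixel r from the principal point sees the ray r / f radians off the axis. A picture is of the moment at which its call begins: read the wrist's pose just before it.
- ticket.close_job(): hands the job in; it is judged then, once.
The state is a dict: "time": time; "qpos": joint angles; "joint_vel": joint speeds; "joint_torque": joint torques, N m; "tcp_pos": TCP position; "tcp_rot": TCP orientation; "ft_force": force on the tool from outside, world axes, zero at the start; "wrist_torque": the same for the moment, N m; "finger_gap": finger opening in m; "finger_force": force on a finger pad.
Only numpy, scipy, OpenCV 4.12 (cv2) and the standard library are available. Lean on these libraries where they do the work, as an engineer would, in place of code of your own. Each camera call takes 0.05 s, during which the arm holds its last target. There are 200 camera calls.

## Task

Clear the worktop after cooking: hook each coloured caddy onto the bar at the rail's open end and slide it along under the guard strip until its strap is level with the mark of its own colour, and stand every spice jar upright in the white tote while the tote is still at the near end of the rollers. Once the tote holds all the jars, push it steadily, without shoving it off on its own, along the rollers until it is fully home against the end wall of the bay. Caddies and jars may be done in any order; leave everything else where it is.

Things in the scene. Friction and masses are not known exactly. Their poses are not given: they have to be found in the camera images.
- caddy_red: red hook-on caddy, 180 g, upright on the worktop: open cup 62 (x) x 54 (y) x 42 mm high (origin: centre of its underside) with a flat strap on its -x side, 24 wide (y), 6 thick, centred at x = -34, rising to z = 155: grip it across its 24 mm, from above, at z = 114 to 155. From the strap a hook runs back (+x) over the cup. Balanced about x = 0: hangs nearly upright
- caddy_red_hook (a point): where the bar's axis lies in the red caddy's hook when it hangs: (0, 0, 98 mm) in the caddy's frame. The hook is an upside-down channel 24 mm wide (y), top z = 111, with a V-shaped roof that seats on the bar; lips at x = -18 to -13 and 13 to 18 reach down to z = 82 (slot 26 mm wide). Between cup rim (z = 42) and lips the bar can pass in from the +x side
- mark_red: red mark, a flat tile 20 (x) x 24 (y) x 4 mm fixed on top of the rail's guard strip, straight above the bar (origin: centre of its underside; axes as the rail's). It shows where along the bar the red caddy belongs; it is there even if that caddy is absent
- caddy_blue: blue hook-on caddy, 180 g, upright on the worktop: open cup 62 (x) x 54 (y) x 42 mm high (origin: centre of its underside) with a flat strap on its -x side, 24 wide (y), 6 thick, centred at x = -34, rising to z = 155: grip it across its 24 mm, from above, at z = 114 to 155. From the strap a hook runs back (+x) over the cup. Balanced about x = 0: hangs nearly upright
- caddy_blue_hook (a point): where the bar's axis lies in the blue caddy's hook when it hangs: (0, 0, 98 mm) in the caddy's frame. The hook is an upside-down channel 24 mm wide (y), top z = 111, with a V-shaped roof that seats on the bar; lips at x = -18 to -13 and 13 to 18 reach down to z = 82 (slot 26 mm wide). Between cup rim (z = 42) and lips the bar can pass in from the +x side
- mark_blue: blue mark, a flat tile 20 (x) x 24 (y) x 4 mm fixed on top of the rail's guard strip, straight above the bar (origin: centre of its underside; axes as the rail's). It shows where along the bar the blue caddy belongs; it is there even if that caddy is absent
- caddy_yellow: yellow hook-on caddy, 180 g, upright on the worktop: open cup 62 (x) x 54 (y) x 42 mm high (origin: centre of its underside) with a flat strap on its -x side, 24 wide (y), 6 thick, centred at x = -34, rising to z = 155: grip it across its 24 mm, from above, at z = 114 to 155. From the strap a hook runs back (+x) over the cup. Balanced about x = 0: hangs nearly upright
- caddy_yellow_hook (a point): where the bar's axis lies in the yellow caddy's hook when it hangs: (0, 0, 98 mm) in the caddy's frame. The hook is an upside-down channel 24 mm wide (y), top z = 111, with a V-shaped roof that seats on the bar; lips at x = -18 to -13 and 13 to 18 reach down to z = 82 (slot 26 mm wide). Between cup rim (z = 42) and lips the bar can pass in from the +x side
- mark_yellow: yellow mark, a flat tile 20 (x) x 24 (y) x 4 mm fixed on top of the rail's guard strip, straight above the bar (origin: centre of its underside; axes as the rail's). It shows where along the bar the yellow caddy belongs; it is there even if that caddy is absent
- rail: rail stand, fixed; origin on the worktop under the middle of the bar. The bar, steel, 12 mm thick, runs along y at x = 0, z = 200 mm, from y = -197 to +197 between end posts 14 mm wide (tops z = 207 at -y, 226 at +y). The robot's side is -x: a caddy hangs with its strap on the -x side, its axes along the rail's, its underside at z = 102. Base plate 12 mm high, x = -35 to 65
- rail_open (a point): on the bar's axis in the middle of its open end: (0, -125, 200 mm) in the rail's frame. Only here, from y = -190 to -80, can a hook be lowered onto the bar
- rail_guard (a point): middle of the top of the white guard strip over the bar: (0, 70, 226 mm) in the rail's frame. The strip is 24 mm wide (x = -12 to +12), 6 mm thick (underside z = 220), from y = -65 to the +y end; a hung hook passes below it with 7 mm to spare. A thin post behind, at x = 60, y = -55, carries it
- jar_1: glass spice jar with a red screw-top lid, 42 mm across, 75 mm tall, 150 g, standing upright (origin: centre of its underside); all jars are alike
- jar_2: glass spice jar with a red screw-top lid, 42 mm across, 75 mm tall, 150 g, standing upright (origin: centre of its underside); all jars are alike
- jar_3: glass spice jar with a red screw-top lid, 42 mm across, 75 mm tall, 150 g, standing upright (origin: centre of its underside); all jars are alike
- tote: white open tote 176 (x) x 116 (y) x 50 mm high, walls, floor and dividers 4 mm, 450 g, on the rollers (origin: centre of its underside, x along the track, floor at z = 4). Two full-height dividers across it make three cells in a row along x, each 53 (x) x 108 (y) mm inside, centred at x = -57, 0 and +57: one jar to a cell
- track: roller track, fixed; origin on the worktop under its middle. Nine free rollers across y, from x = -172 to +164 mm, tops at z = 40; the tote rolls along x with about 1 N and stays where it is left. Side guides (inner faces y = -63, +63, top z = 52) keep it straight. The far half is the bay, with wooden cheeks up to z = 104 from x = 20 to 190. The robot's side is -x
- bay_stop (a point): middle of the inner face of the bay's end wall: (185, 0, 65 mm) in the track's frame; a tote fully home has its origin at x = 97 in the track's frame
- saucer: blue melamine saucer 140 mm across; bystander (origin: on its underside)
- ladle: stainless ladle lying down, 320 mm long; bystander (origin: on its underside)
- mug: white mug 80 mm across, 90 mm high; bystander (origin: on its underside)
- mill: dark wooden pepper mill 52 mm across, 104 mm high; bystander (origin: on its underside)

How it is judged:
By the outcome, as a careful person would: the job done as asked, in the order asked, and still so for the second after the job is handed in, with the robot touching nothing.
Of caddy_red, caddy_blue, caddy_yellow only 2 to 3 are there at a start; the rules pass over those that are not, and their reading is None.
Of jar_1, jar_2, jar_3 only 2 to 3 are there at a start; the rules pass over those that are not, and their reading is None.
At some moment in a run one of caddy_red, caddy_blue, caddy_yellow may be knocked a few centimetres aside while the robot is not near it.
It also fails if it takes over 210 s, if anything falls off the work surface, if the arm or the gripper's body presses on something with over 40 N, if the wrist force passes 120 N, or if a joint passes its speed limit or range.

## Working session

There is one attempt and no reset: what is moved stays moved. The work goes in short steps, Python scripts to look and compute and a tool call to move; the robot and the scene stay as the last step left them, time stands still between calls to the robot, and variables do not carry over. Pictures are saved under pics/ and viewed, at most 14 in all, crops included, and the job is handed in when it is done.

Besides the shell and the picture viewer there is one more tool, called after "Emit:" as name(argument=value, ...) on one line, values as JSON. step_arm: Moves the arm, as the interface text tells. Its arguments: {"type":"object","properties":{"steps":{"type":"array","items":{"type":"number"}},"claw":{"type":"number"},"newtons":{"type":"number"}},"required":["steps"]}

```bash
ls; mkdir -p pics; cat > h.py <<'E'
import numpy as np, cv2
from cell import manip, capture, ticket
def cam(name):
    o=manip.get_obs(); c=capture(name)
    if name=="wrist":
        T=np.eye(4);T[:3,:3]=np.array(o["tcp_rot"]);T[:3,3]=o["tcp_pos"]
        c["E"]=T@c["tool_from_camera"]
    else: c["E"]=np.array(c["extrinsics"])
    c["name"]=name; c["f"]=192/np.tan(np.radians(c["fovy"]/2)); return c
def cloud(c):
    v,u=np.mgrid[0:384,0:512].astype(float); x=(u-c["cx"])/c["f"]; y=(v-c["cy"])/c["f"]
    if c["name"]=="wrist":
        r=np.hypot(x,y)+1e-9; s=np.tan(np.minimum(r,1.5))/r; x=x*s;y=y*s
    z=c["z_map"]; P=np.stack([x*z,y*z,z],-1)@c["E"][:3,:3].T+c["E"][:3,3]
    P[z<=0]=np.nan; return P
E
python3 - <<'E'
from h import *
for n in ("scene","top"):
    c=cam(n); cv2.imwrite(f"pics/{n}0.png",c["img"]); np.savez(f"pics/{n}0.npz",P=cloud(c),img=c["img"]); print(n,c["fovy"],c["E"].round(3).tolist())
o=manip.get_obs();print(o["tcp_rot"],o["ft_force"],o["finger_gap"],manip.pinch_z)
E
```

```text
pics
scene 49.37623638748994 [[0.386, 0.601, -0.699, 1.411], [0.922, -0.251, 0.293, -0.431], [0.0, -0.758, -0.652, 0.947], [0.0, 0.0, 0.0, 1.0]]
top 45.61222086108983 [[-0.004, -0.993, 0.118, 0.43], [-1.0, 0.003, -0.004, -0.081], [0.004, -0.118, -0.993, 1.502], [0.0, 0.0, 0.0, 1.0]]
[[ 9.67711413e-01  2.52060665e-01 -2.05372501e-04]
 [ 2.52060674e-01 -9.67710183e-01  1.55485357e-03]
 [ 1.93176365e-04 -1.55641588e-03 -9.99998770e-01]] [ 1.10249151  0.7712556  -0.68088991] 0.0935691722327247 0.0188
```

View pics/top0.png

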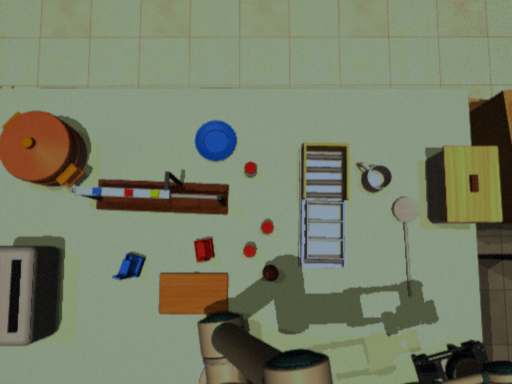

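View pics/scene0.png

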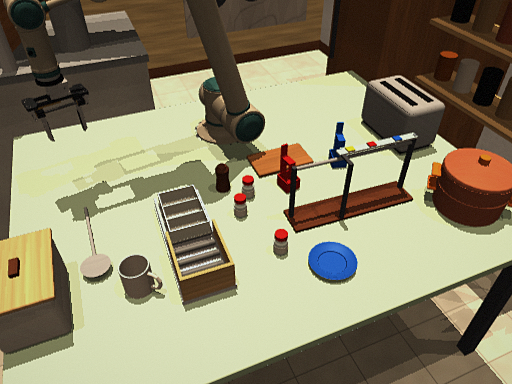

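The top view shows the rail at left with the marks blue, red and yellow at about (88,191), (128,193) and (154,194). The red caddy is at (204,248) and the blue one at (130,265); there is no yellow one. Three jar lids are at (250,168), (267,227) and (250,250), and the tote is on the track around (323,230). The mill is at (270,272) and the mug at (376,178).

```bash
python3 - <<'E'
from h import *
for n in ("top","scene"):
    d=np.load(f"pics/{n}0.npz");P=d["P"];img=d["img"];hsv=cv2.cvtColor(img,cv2.COLOR_BGR2HSV)
    print(n,"valid",np.isfinite(P[...,0]).mean())
    H,S,V=[hsv[...,i].astype(int) for i in range(3)]
    M={"red":((H<6)|(H>173))&(S>170)&(V>60),"blue":(H>105)&(H<130)&(S>150)&(V>40),"yel":(H>22)&(H<34)&(S>150)&(V>100)}
    for k,m in M.items():
        m=m&(P[...,2]>0.008)
        N,L,st,ce=cv2.connectedComponentsWithStats(m.astype(np.uint8))
        for i in range(1,N):
            if st[i,4]<12: continue
            q=P[L==i]; print(k,ce[i].round(),st[i,4],"med",np.nanmedian(q,0).round(3),"min",np.nanmin(q,0).round(3),"max",np.nanmax(q,0).round(3))
            if q[:,2].max()>.1 and q[:,2].max()<.175:
                for lo,hi in((.03,.05),(.1,.113),(.145,.165)):
                    s=q[(q[:,2]>lo)&(q[:,2]<hi)]
                    if len(s)>3: print("   z",lo,len(s),cv2.minAreaRect((s[:,:2]*1000).astype(np.float32)))
    if n=="top":
        # rail, tote, mill, mug by regions
        def reg(name,u0,u1,v0,v1,zl,zh):
            q=P[v0:v1,u0:u1].reshape(-1,3); q=q[(q[:,2]>zl)&(q[:,2]<zh)]
            r=cv2.minAreaRect((q[:,:2]*1000).astype(np.float32)); print(name,len(q),np.median(q,0).round(3),r)
        reg("railbase",90,235,172,222,.006,.02)
        reg("strip",60,170,180,205,.215,.24)
        reg("bar",170,230,180,215,.19,.215)
        reg("tote",295,350,195,275,.08,.1)
        reg("cheek",295,355,138,205,.096,.112)
        reg("mill",258,285,258,285,.05,.12)
        reg("mug",350,395,155,195,.05,.1)
        reg("board",155,232,268,318,.004,.05)
E
```

```text
top valid 0.9960123697916666
red [250. 167.] 101 med [ 0.686 -0.056  0.076] min [ 0.667 -0.072  0.066] max [ 0.703 -0.041  0.082]
red [128. 192.] 44 med [0.588 0.284 0.23 ] min [0.579 0.275 0.225] max [0.597 0.292 0.236]
red [267. 227.] 101 med [ 0.496 -0.109  0.075] min [ 0.48  -0.125  0.034] max [ 0.514 -0.094  0.083]
red [202. 250.] 217 med [0.426 0.091 0.109] min [0.394 0.063 0.008] max [0.46  0.123 0.157]
   z 0.03 42 ((427.8492736816406, 92.66490936279297), (61.08184051513672, 51.48725128173828), 8.506927490234375)
   z 0.1 103 ((421.4417419433594, 92.98175048828125), (48.50404739379883, 24.385116577148438), 9.3524169921875)
   z 0.145 6 ((395.8529052734375, 89.0860595703125), (1.703373670578003, 18.838998794555664), 11.008284568786621)
red [249. 251.] 103 med [ 0.422 -0.053  0.074] min [ 0.406 -0.068  0.046] max [ 0.441 -0.037  0.084]
blue [216. 139.] 729 med [0.795 0.058 0.013] min [ 0.72  -0.006  0.008] max [0.855 0.128 0.027]
blue [ 97. 191.] 51 med [0.592 0.371 0.23 ] min [0.583 0.36  0.224] max [0.6   0.382 0.237]
blue [128. 267.] 264 med [0.376 0.32  0.107] min [0.346 0.
[... 2458 characters left out ...]
 0.077]
blue [338. 140.] 198 med [0.356 0.322 0.105] min [0.344 0.288 0.009] max [0.403 0.339 0.148]
   z 0.03 24 ((365.5082092285156, 302.79205322265625), (17.46854019165039, 58.80253982543945), 44.561302185058594)
   z 0.1 68 ((375.00958251953125, 321.5461730957031), (23.360090255737305, 54.83911895751953), 70.18749237060547)
blue [397. 138.] 32 med [0.592 0.373 0.227] min [0.385 0.359 0.058] max [0.605 0.558 0.231]
blue [339. 163.] 65 med [0.411 0.31  0.019] min [0.401 0.157 0.008] max [0.589 0.333 0.194]
blue [333. 259.] 729 med [0.782 0.068 0.012] min [ 0.721 -0.01   0.008] max [0.857 0.127 0.02 ]
yel [350. 148.] 34 med [0.586 0.21  0.228] min [0.574 0.196 0.224] max [0.597 0.226 0.231]
```

```bash
python3 - <<'E'
from h import *
for n in ("top","scene"):
    d=np.load(f"pics/{n}0.npz");P=d["P"].reshape(-1,3);img=d["img"].reshape(-1,3).astype(int)
    x,y,z=P.T
    s=(np.abs(z-.227)<.006)&(x>.55)&(x<.63)&(y>.1)&(y<.46)
    q=P[s]; a=np.polyfit(q[:,1],q[:,0],1); print(n,"strip",len(q),a,"yaw",-np.degrees(np.arctan(a[0])),"y",np.percentile(q[:,1],[0.5,99.5]).round(3))
    b=(z>.195)&(z<.212)&(x>.54)&(x<.62)&(y>.02)&(y<.16); q=P[b]; print("bar",len(q),np.median(q,0).round(3),np.polyfit(q[:,1],q[:,0],1),"y",np.percentile(q[:,1],[.5,99.5]).round(3))
    # base plate brown
    k=(z>.007)&(z<.017)&(x>.5)&(x<.7)&(y>-.02)&(y<.5)&(img[:,2]>img[:,0]*2)
    q=P[k]; print("base",len(q),np.percentile(q[:,:2],[1,50,99],axis=0).round(3).tolist())
    t=(np.abs(z-.09)<.006)&(x>.35)&(x<.62)&(y>-.38)&(y<-.21)
    q=P[t]; print("tote",len(q),np.percentile(q[:,:2],[1,99],axis=0).round(3).tolist(),cv2.minAreaRect((q[:,:2]*1000).astype(np.float32)))
    t=(np.abs(z-.104)<.006)&(x>.5)&(x<.8)&(y>-.42)&(y<-.18)
    q=P[t]; print("cheek",len(q),np.percentile(q[:,:2],[1,99],axis=0).round(3).tolist(),cv2.minAreaRect((q[:,:2]*1000).astype(np.float32)))
E
```

```text
top strip 856 [0.00795701 0.58684441] yaw -0.45589358655927237 y [0.169 0.442]
bar 202 [0.578 0.09  0.204] [0.04772346 0.57341005] y [0.027 0.159]
base 2307 [[0.548, 0.024], [0.586, 0.204], [0.652, 0.439]]
tote 257 [[0.396, -0.354], [0.602, -0.229]] ((505.0538024902344, -294.54241943359375), (126.98970794677734, 217.94122314453125), 88.12326049804688)
cheek 439 [[0.585, -0.363], [0.757, -0.22]] ((669.8214721679688, -291.73883056640625), (141.19369506835938, 175.8591766357422), 88.74103546142578)
scene strip 505 [0.01522213 0.58935484] yaw -0.8720966506985427 y [0.169 0.438]
bar 181 [0.585 0.083 0.202] [0.06009107 0.57871314] y [0.025 0.159]
base 2325 [[0.552, 0.021], [0.607, 0.221], [0.658, 0.439]]
tote 258 [[0.399, -0.355], [0.615, -0.229]] ((508.6101989746094, -294.34613037109375), (134.47850036621094, 220.3858184814453), 89.01737213134766)
cheek 539 [[0.588, -0.365], [0.763, -0.222]] ((674.2169189453125, -293.5899963378906), (142.3444366455078, 178.57603454589844), 88.83938598632812)
```

Emit:
step_arm(steps=[0,0,0,0,0,7.3,0,0,-0.02,0,0,7.3,0.05,-0.03,-0.02,0,0,0,0.05,-0.035,-0.02,0,0,0,0.05,-0.035,-0.02,0,0,0,0.05,-0.035,-0.02,0,0,0,0.05,-0.035,-0.02,0,0,0,0.05,-0.035,-0.02,0,0,0,0,-0.06,0,0,0,0,0,-0.06,0,0,0,0,0,-0.06,0,0,0,0,0,-0.06,0,0,0,0,0,-0.06,0,0,0,0,0,-0.06,0,0,0,0], claw=0, newtons=20)

```text
time: 1.85
tcp_pos: [0.4377, 0.0057, 0.3425]
tcp_rot: [[1.0, -0.0, -0.0], [-0.0, -1.0, 0.0], [-0.0, -0.0, -1.0]]
ft_force: [0.3, -0.1, 0.5]
finger_gap: 0.047
finger_force: 0.0
```

Emit:
step_arm(steps=[0,-0.055,0,0,0,5.67,-0.02,-0.055,0,0,0,5.67,-0.025,-0.055,0,0,0,5.66,-0.025,-0.055,0,0,0,0,0,-0.03,0,0,0,0,0,0,0,0,0,0,0,0,0,0,0,0])

```text
time: 2.72
tcp_pos: [0.4107, 0.2621, 0.3423]
tcp_rot: [[0.956, -0.293, -0.001], [-0.293, -0.956, -0.001], [-0.001, 0.002, -1.0]]
ft_force: [0.5, -0.6, -0.5]
finger_gap: 0.0467
finger_force: 0.0
```

```bash
python3 - <<'E'
from h import *
o=manip.get_obs();c=cam("wrist");print(o["tcp_pos"],np.array(o["tcp_rot"]).round(4).tolist(),c["tool_from_camera"].round(3).tolist(),c["fovy"],o["ft_force"],o["finger_gap"],o["time"])
cv2.imwrite("pics/w1.png",c["img"]);np.savez("pics/w1.npz",P=cloud(c),img=c["img"])
E
```

```text
[0.41066812 0.26210702 0.34233788] [[0.9562, -0.2927, -0.0011], [-0.2927, -0.9562, -0.0014], [-0.0006, 0.0017, -1.0]] [[-0.001, -0.959, -0.285, 0.083], [1.0, -0.0, -0.001, 0.001], [0.001, -0.285, 0.959, -0.179], [0.0, 0.0, 0.0, 1.0]] 65.70646984690485 [ 0.48888117 -0.62400562 -0.52376732] 0.04674763806240477 2.725
```

View pics/w1.png

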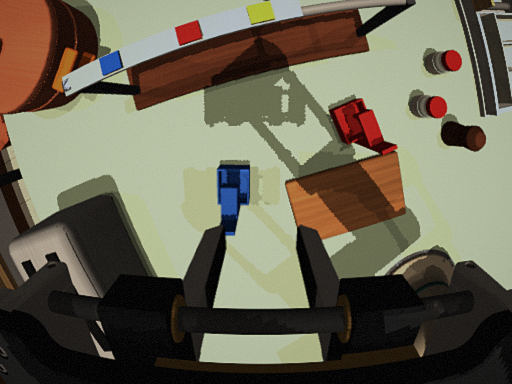

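The wrist view shows the blue caddy at (233,195) with its strap toward the gripper, and the red caddy at (362,127). The marks blue, red and yellow are at (111,62), (188,32) and (260,12), and the open bar runs about (300,10) to (410,2).

```bash
cat >> h.py <<'E'
def cols(img):
    hsv=cv2.cvtColor(img,cv2.COLOR_BGR2HSV);H,S,V=[hsv[...,i].astype(int) for i in range(3)]
    return {"red":((H<6)|(H>173))&(S>170)&(V>50),"blue":(H>105)&(H<130)&(S>150)&(V>40),"yel":(H>22)&(H<34)&(S>150)&(V>100)}
def report(P,img,zlo=.008):
    for k,m in cols(img).items():
        m=m&(P[...,2]>zlo)
        N,L,st,ce=cv2.connectedComponentsWithStats(m.astype(np.uint8))
        for i in range(1,N):
            if st[i,4]<25: continue
            q=P[L==i]; q=q[np.isfinite(q[:,0])]; zm=np.percentile(q[:,2],97)
            print(k,ce[i].round(),st[i,4],"ext",((np.percentile(q,2,axis=0)+np.percentile(q,98,axis=0))/2).round(4),"zmax",zm.round(3))
            if .1<zm<.4 and not .215<zm<.24:
                zb=0 if zm<.2 else zm-.155
                for lo,hi in((.03,.05),(.1,.115),(.14,.165)):
                    s=q[(q[:,2]-zb>lo)&(q[:,2]-zb<hi)]
                    if len(s)>5: r=cv2.minAreaRect((s[:,:2]*1000).astype(np.float32));print("   z",lo,len(s),np.round(r[0],1),np.round(r[1],1),round(r[2],1))
def barfit(P,zlo=.19,zhi=.213,ylo=.04,yhi=.15):
    x,y,z=P.reshape(-1,3).T; b=(z>zlo)&(z<zhi)&(x>.54)&(x<.63)&(y>ylo)&(y<yhi); q=P.reshape(-1,3)[b]
    print("bar",len(q),np.median(q,0).round(4),np.polyfit(q[:,1],q[:,0],1).round(4))
E
python3 - <<'E'
from h import *
d=np.load("pics/w1.npz");P,img=d["P"],d["img"]
report(P,img);barfit(P)
x,y,z=P.reshape(-1,3).T
b=(np.abs(z-.227)<.005)&(x>.56)&(x<.62)&(y>.17)&(y<.43);q=P.reshape(-1,3)[b];print("strip",len(q),np.median(q,0),np.polyfit(q[:,1],q[:,0],1))
E
```

```text
red [188.  32.] 425 ext [0.5866 0.2819 0.23  ] zmax 0.232
red [453.  60.] 268 ext [ 0.4949 -0.109   0.0747] zmax 0.077
red [437. 107.] 301 ext [ 0.4213 -0.0532  0.0745] zmax 0.076
red [348. 119.] 236 ext [0.4284 0.0962 0.0358] zmax 0.044
red [370. 128.] 555 ext [0.4214 0.0927 0.108 ] zmax 0.112
   z 0.1 550 [421.   92.2] [50.7 24.5] 9.7
red [389. 149.] 78 ext [0.3942 0.0882 0.153 ] zmax 0.156
   z 0.14 77 [394.3  88.4] [ 6.1 22.2] 11.6
blue [110.  63.] 350 ext [0.5907 0.3711 0.2301] zmax 0.232
blue [230. 196.] 800 ext [0.3793 0.3191 0.0704] zmax 0.112
   z 0.03 228 [379.2 319.7] [51.7 61.4] 72.3
   z 0.1 530 [372.8 322.6] [23.9 48.8] 71.5
blue [229. 232.] 38 ext [0.3823 0.3058 0.249 ] zmax 0.345
yel [260.  12.] 432 ext [0.5832 0.2087 0.2302] zmax 0.232
bar 760 [0.5763 0.1072 0.205 ] [0.073  0.5693]
strip 5273 [0.58610184 0.28799873 0.22643439] [0.04808802 0.57226546]
```

Emit:
step_arm(steps=[-0.0405,-0.0236,0.03,0,0,1,-0.0405,-0.0236,0.04,0,0,0,0,0,0.05,0,0,0,0,0,0.04,0,0,0,0,0,0.03,0,0,0,0,0,0.02,0,0,0,0,0,0.014,0,0,0,0,0,0,0,0,0,0,0,0,0,0,0])

```text
time: 3.9
tcp_pos: [0.3487, 0.3324, 0.1196]
tcp_rot: [[0.951, -0.31, 0.001], [-0.31, -0.951, 0.001], [0.001, -0.001, -1.0]]
ft_force: [0.1, -0.3, 0.1]
finger_gap: 0.0473
finger_force: 0.0
```

Emit:
step_arm(steps=[0,0,0,0,0,0,0,0,0,0,0,0,0,0,0,0,0,0,0,0,0,0,0,0], claw=-1, newtons=25)

```text
time: 4.4
tcp_pos: [0.3479, 0.3325, 0.1189]
tcp_rot: [[0.951, -0.309, -0.0], [-0.309, -0.951, 0.0], [-0.0, -0.0, -1.0]]
ft_force: [-0.3, -0.4, 1.9]
finger_gap: 0.0239
finger_force: 25.0
```

Emit:
step_arm(steps=[0,0,-0.015,0,0,0,0,0,-0.03,0,0,0,0,0,-0.04,0,0,-7.65,0,0,-0.035,0,0,-7.65,0,0,-0.018,0,0,0,0.02,0,0,0,0,0,0.04,0,0,0,0,0,0.045,0.01,0,0,0,0,0.02,0.03,0,0,0,0,0.008,0.045,0,0,0,0,0,0.045,0,0,0,0,0,0.035,0,0,0,0,0,0.02,0,0,0,0,0,0.01,0,0,0,0,0,0,0,0,0,0,0,0,0,0,0,0], newtons=40)

```text
time: 6.4
tcp_pos: [0.4718, 0.1319, 0.2564]
tcp_rot: [[0.999, -0.047, -0.0], [-0.047, -0.999, 0.0], [-0.0, -0.0, -1.0]]
ft_force: [-0.1, 1.1, -1.7]
finger_gap: 0.0235
finger_force: 40.0
```

```bash
python3 - <<'E'
from h import *
o=manip.get_obs();c=cam("wrist");print(np.array(o["tcp_pos"]).round(4),o["ft_force"])
P=cloud(c);cv2.imwrite("pics/w2.png",c["img"]);np.savez("pics/w2.npz",P=P,img=c["img"])
report(P,c["img"]);barfit(P,ylo=.05)
E
```

```text
[0.4718 0.1319 0.2564] [-0.07467142  1.1061073  -1.71603929]
red [398.  12.] 501 ext [ 0.6841 -0.0561  0.0749] zmax 0.077
red [65. 90.] 535 ext [0.5867 0.2817 0.23  ] zmax 0.231
red [434. 153.] 456 ext [ 0.4956 -0.1088  0.0746] zmax 0.076
red [298. 212.] 798 ext [0.4304 0.0853 0.0726] zmax 0.112
   z 0.03 150 [430.1  84.8] [60.9 38.2] 6.8
   z 0.1 621 [421.2  91.3] [49.6 24.2] 9.2
red [396. 205.] 478 ext [ 0.4221 -0.0533  0.0745] zmax 0.076
red [311. 258.] 37 ext [0.4074 0.083  0.1751] zmax 0.156
   z 0.14 36 [396.   79.7] [6.1 7.8] 3.7
blue [  2. 104.] 102 ext [0.5902 0.3632 0.23  ] zmax 0.231
blue [261. 175.] 4535 ext [0.5047 0.1291 0.1951] zmax 0.25
   z 0.03 1254 [502.4 129.2] [48.8 53.3] 87.4
   z 0.14 2585 [497.8 129.9] [24.  49.4] 87.5
blue [261. 265.] 291 ext [0.4708 0.1313 0.2925] zmax 0.294
   z 0.14 291 [470.6 131.3] [22.7  5.5] 87.8
yel [146.  78.] 802 ext [0.5834 0.2083 0.2301] zmax 0.231
bar 1864 [0.5782 0.0995 0.2051] [0.0401 0.5743]
```

View pics/w2.png

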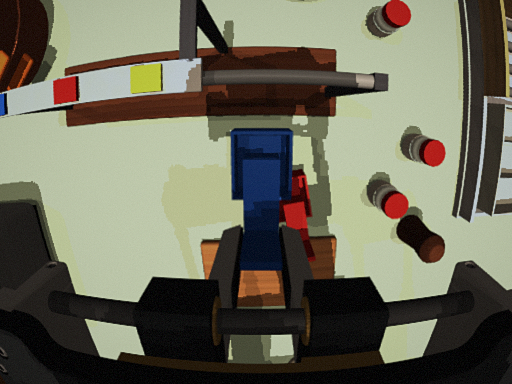

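The blue caddy hangs level in the grip, its hook pointing at the open bar, which runs from (200,78) to (380,82). The red caddy, still at (298,212), has not been touched.

Emit:
step_arm(steps=[0.015,0,0,0,0,0,0.025,0,0,0,0,0,0.02,0,0,0,0,0,0.01,0,0,0,0,0,0.005,0,0,0,0,0,0,0,0,0,0,0,0,0,0.01,0,0,0,0,0,0.012,0,0,0,0,0,0.007,0,0,0,0,0,0.004,0,0,0,0,0,0,0,0,0])

```text
time: 7.82
tcp_pos: [0.5464, 0.1277, 0.2234]
tcp_rot: [[0.999, -0.047, -0.001], [-0.047, -0.999, -0.0], [-0.001, 0.0, -1.0]]
ft_force: [-0.6, -0.6, -2.1]
finger_gap: 0.0235
finger_force: 40.0
```

Emit:
step_arm(steps=[0,0,0.002,0,0,0,0,0,0.001,0,0,0,0,0,0,0,0,0])

```text
time: 8.2
tcp_pos: [0.5469, 0.1278, 0.2211]
tcp_rot: [[0.999, -0.047, 0.001], [-0.047, -0.999, -0.0], [0.001, -0.0, -1.0]]
ft_force: [-0.1, 0.3, -0.9]
finger_gap: 0.0238
finger_force: 40.0
```

```bash
python3 - <<'E'
from h import *
o=manip.get_obs();c=cam("wrist");print(np.array(o["tcp_pos"]).round(4),o["ft_force"])
P=cloud(c);cv2.imwrite("pics/w3.png",c["img"])
report(P,c["img"]);barfit(P,yhi=.105)
E
```

```text
[0.5469 0.1278 0.2211] [-0.09908988  0.29278029 -0.92723815]
red [410.  64.] 690 ext [ 0.6842 -0.056   0.0703] zmax 0.077
red [ 47. 193.] 604 ext [0.5871 0.2815 0.23  ] zmax 0.231
red [439. 212.] 463 ext [ 0.4959 -0.1092  0.074 ] zmax 0.076
red [304. 241.] 114 ext [0.4431 0.0733 0.0262] zmax 0.043
red [397. 266.] 457 ext [ 0.4054 -0.0669  0.0459] zmax 0.076
red [277. 276.] 52 ext [0.4024 0.1111 0.0323] zmax 0.043
blue [306.  20.] 2130 ext [0.749  0.0584 0.0138] zmax 0.019
blue [261. 185.] 5458 ext [0.5777 0.1245 0.1813] zmax 0.257
   z 0.03 643 [580.  125.1] [53.3 61.6] 86.4
   z 0.1 2641 [572.9 125.7] [23.9 49.6] 87.7
   z 0.14 538 [546.1 127.2] [23.   6.3] 88.0
yel [121. 193.] 393 ext [0.5841 0.2153 0.2302] zmax 0.231
bar 1494 [0.5788 0.0742 0.2051] [0.0447 0.5752]
```

Emit:
step_arm(steps=[0,0,0.001,0,0,0,0,-0.005,0,0,0,0,0,-0.01,0,0,0,0,0,-0.015,0,0,0,0,0,-0.015,0,0,0,0,0,-0.015,0,0,0,0,0,-0.01,0,0,0,0])

```text
time: 9.12
tcp_pos: [0.5503, 0.1975, 0.2206]
tcp_rot: [[0.999, -0.047, 0.002], [-0.047, -0.999, -0.002], [0.002, 0.002, -1.0]]
ft_force: [-0.9, -5.3, 5.3]
finger_gap: 0.0239
finger_force: 40.0
```

Emit:
step_arm(steps=[0,-0.01,0,0,0,0,0,-0.015,0,0,0,0,0,-0.02,0,0,0,0,0,-0.02,0,0,0,0,0,-0.02,0,0,0,0,0,-0.02,0,0,0,0,0,-0.02,0,0,0,0,0,-0.02,0,0,0,0,0,-0.01,0,0,0,0,0,-0.005,0,0,0,0,0,0,0,0,0,0])

```text
time: 10.5
tcp_pos: [0.5573, 0.3577, 0.2207]
tcp_rot: [[0.999, -0.047, 0.001], [-0.047, -0.999, -0.001], [0.001, 0.001, -1.0]]
ft_force: [-0.5, -3.9, 6.5]
finger_gap: 0.0235
finger_force: 40.0
```

```bash
python3 - <<'E'
from h import *
o=manip.get_obs();c=cam("wrist");print(np.array(o["tcp_pos"]).round(4),o["ft_force"])
P=cloud(c);cv2.imwrite("pics/w4.png",c["img"])
report(P,c["img"])
E
```

```text
[0.5573 0.3577 0.2207] [-0.49033661 -3.90200065  6.53849806]
red [376. 192.] 1083 ext [0.5871 0.2826 0.2298] zmax 0.231
red [433. 251.] 1295 ext [0.4287 0.0947 0.0588] zmax 0.106
   z 0.03 462 [427.7  93.2] [65.6 55.5] 7.4
   z 0.1 93 [435.6 102.3] [18.4 36.4] 61.9
red [506. 253.] 209 ext [ 0.4056 -0.0703  0.0545] zmax 0.076
blue [456.  32.] 1963 ext [0.7723 0.0592 0.0137] zmax 0.019
blue [262. 148.] 2422 ext [0.6026 0.3539 0.1592] zmax 0.214
   z 0.03 1115 [597.4 354.2] [48.8 36.6] 87.2
   z 0.14 527 [604.5 354.3] [24.   7.3] 87.0
blue [234. 192.] 1249 ext [0.5911 0.3715 0.23  ] zmax 0.231
blue [261. 241.] 2041 ext [0.5632 0.3567 0.2346] zmax 0.257
   z 0.1 707 [565.8 356. ] [22.6 14.5] 87.1
   z 0.14 762 [556.6 357.1] [23.   6.3] 86.1
yel [466. 192.] 637 ext [0.5838 0.209  0.2299] zmax 0.231
```

View pics/w4.png

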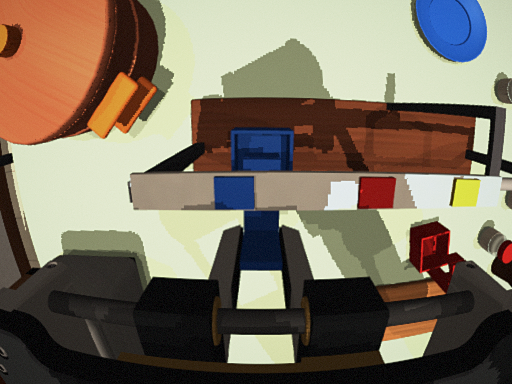

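The blue caddy hangs under the guard strip with its strap at (262,240), about 16 mm short of the blue mark at (234,192). The red caddy, at (433,250), still stands in its place.

Emit:
step_arm(steps=[0,-0.006,0,0,0,0,0,-0.006,0,0,0,0,0,-0.0042,0,0,0,0,0,0,0,0,0,0,0,0,-0.001,0,0,0,0,0,0,0,0,0])

```text
time: 11.3
tcp_pos: [0.5581, 0.3741, 0.2208]
tcp_rot: [[0.999, -0.047, 0.0], [-0.047, -0.999, 0.0], [0.0, -0.0, -1.0]]
ft_force: [1.6, -1.1, 4.0]
finger_gap: 0.0236
finger_force: 40.0
```

Emit:
step_arm(steps=[0,0,0,0,0,0,0,0,0,0,0,0,0,0,0,0,0,0,0,0,-0.01,0,0,0,0,0,-0.03,0,0,0,0,0,-0.05,0,0,0,-0.01,0,-0.02,0,0,0,-0.03,0,0,0,0,0], claw=0)

```text
time: 12.3
tcp_pos: [0.5198, 0.3761, 0.3334]
tcp_rot: [[0.999, -0.048, 0.005], [-0.048, -0.999, 0.003], [0.005, -0.003, -1.0]]
ft_force: [-0.7, -1.0, 0.4]
finger_gap: 0.0467
finger_force: 0.0
```

```bash
python3 - <<'E'
from h import *
o=manip.get_obs();c=cam("wrist");print(np.array(o["tcp_pos"]).round(4),o["ft_force"],o["finger_gap"])
P=cloud(c);cv2.imwrite("pics/w5.png",c["img"])
report(P,c["img"])
E
```

```text
[0.5198 0.3761 0.3334] [-0.74453681 -0.95166675  0.35796821] 0.04670818148412256
red [494.  72.] 208 ext [ 0.6843 -0.0558  0.0747] zmax 0.077
red [353. 123.] 452 ext [0.5867 0.2825 0.2299] zmax 0.231
red [507. 172.] 154 ext [ 0.4955 -0.1065  0.0744] zmax 0.076
red [427. 215.] 552 ext [0.4281 0.0957 0.075 ] zmax 0.112
   z 0.03 194 [427.7  93.4] [64.9 53.8] 8.5
   z 0.1 350 [420.1  92. ] [51.9 24.1] 8.8
red [484. 210.] 194 ext [ 0.4213 -0.0529  0.0743] zmax 0.076
red [447. 248.] 37 ext [0.3951 0.0888 0.1544] zmax 0.156
   z 0.14 37 [395.2  89.2] [ 5.2 20.8] 12.4
blue [428.  25.] 1382 ext [0.7725 0.0589 0.0135] zmax 0.019
blue [261. 101.] 586 ext [0.6128 0.3704 0.1594] zmax 0.214
   z 0.03 314 [612.1 370.5] [47.4 16.5] 87.2
   z 0.14 104 [606.2 370.7] [23.   4.1] 86.8
blue [261. 121.] 486 ext [0.5911 0.3714 0.23  ] zmax 0.231
blue [262. 142.] 509 ext [0.5682 0.3728 0.1597] zmax 0.214
   z 0.03 27 [565.5 372.1] [46.6  2.6] 87.2
   z 0.14 411 [568.2 372.5] [23.4 17.7] 87.5
blue [261. 161.] 177 ext [0.5567 0.3731 0.2555] zmax 0.258
   z 0.14 177 [556.7 373.1] [22.   5.3] 87.4
yel [418. 127.] 343 ext [0.5837 0.2091 0.23  ] zmax 0.231
```

Emit:
step_arm(steps=[-0.01,0.02,0,0,0,0,-0.0187,0.045,0.02,0,0,0,-0.0187,0.05,0.02,0,0,0,-0.0187,0.05,0.02,0,0,0,-0.0187,0.05,0.02,0,0,0,-0.0187,0.05,0.02,0,0,0,-0.0088,0.0286,0.02,0,0,0,0,0,0,0,0,-5.85,0,0,0,0,0,-5.85,0,0,0,0,0,0,0,0,0,0,0,0])

```text
time: 13.72
tcp_pos: [0.3924, 0.0876, 0.2111]
tcp_rot: [[0.988, 0.155, 0.001], [0.155, -0.988, -0.0], [0.001, 0.0, -1.0]]
ft_force: [-0.0, -0.1, -1.1]
finger_gap: 0.0466
finger_force: 0.0
```

```bash
python3 - <<'E'
from h import *
o=manip.get_obs();c=cam("wrist");print(np.array(o["tcp_pos"]).round(4),np.array(o["tcp_rot"]).round(3)[:,0])
report(cloud(c),c["img"])
E
```

```text
[0.3924 0.0876 0.2111] [0.988 0.155 0.001]
red [436. 128.] 599 ext [ 0.4946 -0.1092  0.0748] zmax 0.076
red [261. 158.] 1702 ext [0.4281 0.0924 0.0755] zmax 0.112
   z 0.03 391 [428.3  92.6] [61.2 53.5] 8.9
   z 0.1 1291 [421.5  91.7] [49.4 24. ] 8.9
red [384. 179.] 699 ext [ 0.4216 -0.0534  0.0747] zmax 0.076
red [261. 207.] 202 ext [0.3938 0.0873 0.1545] zmax 0.156
   z 0.14 199 [394.1  87.5] [ 6.3 22.7] 9.7
blue [33.  7.] 100 ext [0.5738 0.37   0.125 ] zmax 0.145
   z 0.1 39 [582.5 391.5] [ 9.  12.5] 85.3
   z 0.14 61 [566.4 356.9] [23.9 13.1] 85.4
```

Emit:
step_arm(steps=[0.0015,0,0.03,0,0,0,0,0,0.03,0,0,0,0,0,0.02,0,0,0,0,0,0.012,0,0,0,0,0,0,0,0,0])

```text
time: 14.4
tcp_pos: [0.3933, 0.0879, 0.1183]
tcp_rot: [[0.988, 0.156, -0.001], [0.156, -0.988, -0.0], [-0.001, -0.0, -1.0]]
ft_force: [-0.9, -1.0, 1.2]
finger_gap: 0.0468
finger_force: 0.0
```

Emit:
step_arm(steps=[0,0,0,0,0,0,0,0,0,0,0,0,0,0,0,0,0,0,0,0,0,0,0,0], claw=-1, newtons=40)

```text
time: 14.9
tcp_pos: [0.3942, 0.0878, 0.1194]
tcp_rot: [[0.988, 0.156, 0.001], [0.156, -0.988, 0.0], [0.001, 0.0, -1.0]]
ft_force: [-0.4, 0.1, 3.4]
finger_gap: 0.0232
finger_force: 40.0
```

Emit:
step_arm(steps=[0,0,-0.015,0,0,0,0,0,-0.03,0,0,0,0,0,-0.04,0,0,6,0,0,-0.035,0,0,5.7,0,0,-0.0185,0,0,0,0.02,-0.01,0,0,0,0,0.035,-0.018,0,0,0,0,0.0213,-0.0096,0,0,0,0,0,0,0,0,0,0,0,0,0,0,0,0])

```text
time: 16.15
tcp_pos: [0.4707, 0.1218, 0.2559]
tcp_rot: [[0.999, -0.047, -0.003], [-0.047, -0.999, -0.001], [-0.003, 0.001, -1.0]]
ft_force: [0.0, -0.0, -2.0]
finger_gap: 0.0236
finger_force: 40.0
```

```bash
python3 - <<'E'
from h import *
o=manip.get_obs();c=cam("wrist");print(np.array(o["tcp_pos"]).round(4),np.array(o["tcp_rot"]).round(3)[:,0])
P=cloud(c);report(P,c["img"]);barfit(P,ylo=.05)
E
```

```text
[0.4707 0.1218 0.2559] [ 0.999 -0.047 -0.003]
red [391.  11.] 499 ext [ 0.6828 -0.0564  0.0748] zmax 0.077
red [55. 91.] 513 ext [0.5868 0.2817 0.2301] zmax 0.231
red [261. 173.] 4396 ext [0.5048 0.1191 0.1939] zmax 0.248
   z 0.03 1207 [502.7 119.5] [48.1 53.8] 86.0
   z 0.14 2529 [498.2 119.6] [23.9 49. ] 87.2
red [428. 152.] 470 ext [ 0.4954 -0.1091  0.0743] zmax 0.076
red [389. 205.] 493 ext [ 0.4222 -0.0532  0.0744] zmax 0.076
red [261. 262.] 241 ext [0.4714 0.1211 0.2914] zmax 0.293
   z 0.14 241 [471.4 120.9] [22.2  6.1] 86.2
blue [42. 78.] 81 ext [0.6206 0.3693 0.1429] zmax 0.146
   z 0.14 79 [620.6 369.3] [53.   3.6] 87.9
blue [ 4. 88.] 29 ext [0.607  0.3654 0.2132] zmax 0.214
   z 0.14 29 [607.1 365.7] [15.4  3.1] 88.1
blue [ 49. 119.] 305 ext [0.5725 0.372  0.1256] zmax 0.145
   z 0.1 130 [575.3 387.3] [19.  21.6] 87.7
   z 0.14 167 [571.4 372.2] [54.8 23.2] 88.0
blue [  5. 126.] 219 ext [0.569  0.3693 0.2131] zmax 0.214
   z 0.14 219 [569.4 369.7] [20.1 19.5] 84.8
yel [132.  79.] 770 ext [0.5834 0.2084 0.2301] zmax 0.231
bar 1949 [0.5782 0.1006 0.2051] [0.0478 0.5736]
```

Emit:
step_arm(steps=[0.015,0,0,0,0,0,0.025,0,0,0,0,0,0.02,0,0,0,0,0,0.01,0,0,0,0,0,0.0045,0,0,0,0,0,0,0,0,0,0,0,0,0,0.01,0,0,0,0,0,0.012,0,0,0,0,0,0.007,0,0,0,0,0,0.004,0,0,0,0,0,0.0025,0,0,0,0,0,0,0,0,0])

```text
time: 17.7
tcp_pos: [0.5462, 0.1183, 0.2219]
tcp_rot: [[0.999, -0.047, 0.0], [-0.047, -0.999, -0.0], [0.0, 0.0, -1.0]]
ft_force: [0.1, -0.1, -1.4]
finger_gap: 0.0235
finger_force: 40.0
```

Emit:
step_arm(steps=[0,-0.005,0.001,0,0,0,0,-0.01,0,0,0,0,0,-0.015,0,0,0,0,0,-0.02,0,0,0,0,0,-0.02,0,0,0,0,0,-0.02,0,0,0,0,0,-0.02,0,0,0,0,0,-0.015,0,0,0,0,0,-0.01,0,0,0,0,0,-0.005,0,0,0,0,0,0,0,0,0,0,0,0,0,0,0,0])

```text
time: 19.2
tcp_pos: [0.5519, 0.2593, 0.2214]
tcp_rot: [[0.999, -0.046, -0.001], [-0.046, -0.999, 0.001], [-0.001, -0.001, -1.0]]
ft_force: [-4.1, -2.5, 5.9]
finger_gap: 0.0237
finger_force: 40.0
```

```bash
python3 - <<'E'
from h import *
o=manip.get_obs();c=cam("wrist");print(np.array(o["tcp_pos"]).round(4),o["ft_force"])
P=cloud(c);report(P,c["img"])
E
```

```text
[0.5519 0.2593 0.2214] [-4.13492439 -2.47147812  5.90064694]
red [488.  79.] 470 ext [ 0.6844 -0.0552  0.0696] zmax 0.076
red [261. 147.] 2499 ext [0.5982 0.2561 0.1133] zmax 0.214
   z 0.03 1113 [596.2 256.9] [49.4 42.7] 88.7
   z 0.14 540 [600.1 256. ] [24.1  7.7] 86.6
red [219. 190.] 1247 ext [0.5871 0.282  0.2299] zmax 0.231
red [502. 209.] 348 ext [ 0.4961 -0.1086  0.0694] zmax 0.076
red [261. 239.] 1995 ext [0.5593 0.2583 0.2348] zmax 0.257
   z 0.1 711 [561.7 258. ] [22.9 14.2] 86.4
   z 0.14 736 [552.6 258.6] [22.8  6. ] 86.9
red [468. 254.] 280 ext [0.498  0.0539 0.1906] zmax 0.076
blue [401.  26.] 2029 ext [0.7601 0.0577 0.0137] zmax 0.019
blue [138. 151.] 2402 ext [0.6023 0.3693 0.1593] zmax 0.214
   z 0.03 1057 [599.6 369.4] [39.1 56.1] 4.2
   z 0.14 417 [605.2 370.5] [25.1  8.4] 84.6
blue [ 91. 191.] 825 ext [0.5912 0.3711 0.2298] zmax 0.231
blue [100. 233.] 1582 ext [0.5637 0.3724 0.2196] zmax 0.257
   z 0.1 552 [565.8 372.3] [24.7 17. ] 86.5
   z 0.14 503 [556.9 372.9] [24.8  6.8] 85.5
yel [343. 194.] 676 ext [0.5812 0.2064 0.23  ] zmax 0.231
```

Emit:
step_arm(steps=[0,-0.006,0,0,0,0,0,-0.009,0,0,0,0,0,-0.007,0,0,0,0,0,-0.003,0,0,0,0,-0.001,0,0,0,0,0,0,0,-0.0005,0,0,0,0,0,0,0,0,0])

```text
time: 20.12
tcp_pos: [0.5529, 0.2836, 0.2213]
tcp_rot: [[0.999, -0.047, 0.0], [-0.047, -0.999, 0.001], [0.0, -0.001, -1.0]]
ft_force: [-1.4, -1.5, 4.3]
finger_gap: 0.0234
finger_force: 40.0
```

Emit:
step_arm(steps=[0,0,0,0,0,0,0,0,0,0,0,0,0,0,0,0,0,0,0,0,-0.01,0,0,0,0,0,-0.03,0,0,0,0,0,-0.05,0,0,0,-0.01,0,-0.02,0,0,0,-0.03,0,0,0,0,0], claw=0)

```text
time: 21.12
tcp_pos: [0.5147, 0.2855, 0.3338]
tcp_rot: [[0.999, -0.048, 0.005], [-0.048, -0.999, 0.002], [0.005, -0.002, -1.0]]
ft_force: [0.1, 0.7, 0.0]
finger_gap: 0.0469
finger_force: 0.0
```

```bash
python3 - <<'E'
from h import *
o=manip.get_obs();c=cam("wrist");print(np.array(o["tcp_pos"]).round(4),o["ft_force"],o["finger_gap"])
P=cloud(c);report(P,c["img"]);cv2.imwrite("pics/w6.png",c["img"])
E
```

```text
[0.5147 0.2855 0.3338] [0.11990737 0.6788439  0.01169957] 0.04694879398979564
red [457.  62.] 270 ext [ 0.6849 -0.056   0.0748] zmax 0.077
red [261. 100.] 582 ext [0.6093 0.2765 0.1129] zmax 0.214
   z 0.03 227 [607.2 279.8] [47.4 13.8] 87.2
   z 0.14 121 [601.8 280.1] [22.9  5.1] 87.3
red [260. 120.] 498 ext [0.5871 0.2821 0.2301] zmax 0.231
red [261. 140.] 541 ext [0.5644 0.282  0.1606] zmax 0.215
red [262. 159.] 159 ext [0.5537 0.2823 0.2564] zmax 0.258
   z 0.14 159 [553.5 282.3] [22.   5.1] 87.1
red [476. 170.] 220 ext [ 0.4957 -0.1088  0.0746] zmax 0.076
red [449. 210.] 250 ext [ 0.4213 -0.0547  0.0733] zmax 0.076
blue [385.  22.] 1368 ext [0.7627 0.0585 0.0137] zmax 0.019
blue [189. 102.] 529 ext [0.6134 0.3698 0.1593] zmax 0.214
   z 0.03 240 [612.5 374.4] [41.3 14.6] 87.4
   z 0.14 104 [606.2 370.5] [23.   4.9] 88.4
blue [169. 122.] 441 ext [0.5911 0.3712 0.23  ] zmax 0.232
blue [182. 142.] 519 ext [0.5682 0.3654 0.1596] zmax 0.214
   z 0.03 59 [566.5 369.4] [24.7  4.4] 85.6
   z 0.14 373 [568.6 372.1] [24.3 18.6] 86.0
blue [162. 161.] 145 ext [0.5568 0.3727 0.2557] zmax 0.258
   z 0.14 145 [557.  372.8] [22.3  5.4] 86.7
yel [328. 122.] 28 ext [0.5823 0.2169 0.2301] zmax 0.231
```

Emit:
step_arm(steps=[-0.02,0.03,0,0,0,0,-0.0172,0.05,0,0,0,0,-0.01,0.058,0.02,0,0,0,-0.01,0.06,0.03,0,0,0,-0.01,0.06,0.03,0,0,0,-0.01,0.05,0.03,0,0,0,0,0.035,0.023,0,0,-1.5,0,0,0,0,0,0,0,0,0,0,0,0], claw=0.5, newtons=20)

```text
time: 22.3
tcp_pos: [0.4224, -0.0443, 0.2039]
tcp_rot: [[1.0, -0.022, 0.002], [-0.022, -1.0, 0.0], [0.002, -0.0, -1.0]]
ft_force: [0.1, 0.2, -0.4]
finger_gap: 0.0703
finger_force: 0.0
```

```bash
python3 - <<'E'
from h import *
o=manip.get_obs();c=cam("wrist");print(np.array(o["tcp_pos"]).round(4),np.array(o["tcp_rot"]).round(3)[:,0],o["finger_gap"])
P=cloud(c);report(P,c["img"]);cv2.imwrite("pics/w7.png",c["img"]);np.savez("pics/w7.npz",P=P,img=c["img"])
E
```

```text
[ 0.4224 -0.0443  0.2039] [ 1.    -0.022  0.002] 0.07026665895971639
red [321. 118.] 956 ext [ 0.495  -0.1099  0.0749] zmax 0.076
red [269. 187.] 938 ext [ 0.4216 -0.0544  0.0745] zmax 0.076
```

View pics/w7.png

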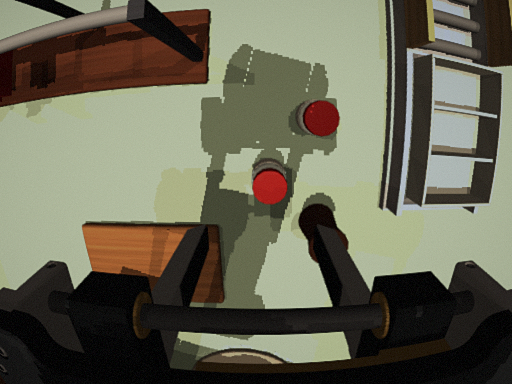

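The picture shows jar lids at (269,187) and (321,118), the mill at (330,230), and the tote's cells at right around (455,130) with the near wall at about (460,195).

Emit:
step_arm(steps=[-0.001,0.0097,0.02,0,0,0,0,0,0.04,0,0,0,0,0,0.04,0,0,0,0,0,0.03,0,0,0,0,0,0.02,0,0,0,0,0,0.008,0,0,0,0,0,0,0,0,0])

```text
time: 23.22
tcp_pos: [0.4211, -0.0538, 0.0453]
tcp_rot: [[1.0, -0.02, 0.001], [-0.02, -1.0, -0.0], [0.001, 0.0, -1.0]]
ft_force: [0.1, 0.1, 0.1]
finger_gap: 0.0703
finger_force: 0.0
```

Emit:
step_arm(steps=[0,0,0,0,0,0,0,0,0,0,0,0,0,0,0,0,0,0,0,0,0,0,0,0], claw=-1, newtons=20)

```text
time: 23.72
tcp_pos: [0.4206, -0.0542, 0.0453]
tcp_rot: [[1.0, -0.022, 0.001], [-0.022, -1.0, 0.0], [0.001, -0.0, -1.0]]
ft_force: [-0.1, 0.6, 1.6]
finger_gap: 0.0388
finger_force: 18.2
```

```bash
python3 - <<'E'
from h import *
d=np.load("pics/w7.npz");P=d["P"].reshape(-1,3);x,y,z=P.T
t=(np.abs(z-.09)<.003)&(x>.36)&(x<.585)&(y>-.37)&(y<-.22);q=P[t]
print(len(q),np.percentile(q,[1,99],axis=0).round(4).tolist())
h,e=np.histogram(q[:,0],bins=np.arange(.38,.6,.004));print([(round(a,3),int(b)) for a,b in zip(e,h) if b])
# dividers: fit each cross wall
near=q[q[:,1]<-.2]
side=q[(q[:,1]>-.245)];print("near side wall fit",len(side),np.polyfit(side[:,0],side[:,1],1).round(4),side[:,1].min().round(4),side[:,1].max().round(4))
E
```

```text
1507 [[0.3971, -0.3497, 0.0871], [0.5817, -0.2301, 0.0916]]
[(np.float64(0.392), 10), (np.float64(0.396), 125), (np.float64(0.4), 114), (np.float64(0.404), 19), (np.float64(0.408), 22), (np.float64(0.412), 23), (np.float64(0.416), 25), (np.float64(0.42), 22), (np.float64(0.424), 19), (np.float64(0.428), 22), (np.float64(0.432), 24), (np.float64(0.436), 23), (np.float64(0.44), 21), (np.float64(0.444), 24), (np.float64(0.448), 24), (np.float64(0.452), 19), (np.float64(0.456), 25), (np.float64(0.46), 24), (np.float64(0.464), 23), (np.float64(0.468), 26), (np.float64(0.472), 24), (np.float64(0.476), 28), (np.float64(0.48), 22), (np.float64(0.484), 25), (np.float64(0.488), 22), (np.float64(0.492), 24), (np.float64(0.496), 27), (np.float64(0.5), 23), (np.float64(0.504), 27), (np.float64(0.508), 20), (np.float64(0.512), 26), (np.float64(0.516), 27), (np.float64(0.52), 23), (np.float64(0.524), 27), (np.float64(0.528), 23), (np.float64(0.532), 26), (np.float64(0.536), 23), (np.float64(0.54), 23), (np.float64(0.544), 23), (np.float64(0.548), 20), (np.float64(0.552), 21), (np.float64(0.556), 23), (np.float64(0.56), 25), (np.float64(0.564), 29), (np.float64(0.568), 210), (np.float64(0.572), 59), (np.float64(0.58), 14), (np.float64(0.584), 9)]
near side wall fit 645 [-0.0109 -0.2284] -0.2448 -0.2216
```

Emit:
step_arm(steps=[0,0,-0.01,0,0,0,0,0,-0.03,0,0,0,0,0,-0.04,0,0,0,0,0.01,-0.03,0,0,0,0.002,0.025,-0.01,0,0,0,0.002,0.04,0,0,0,0,0.002,0.045,0,0,0,0,0.002,0.045,0,0,0,0,0.002,0.04,0,0,0,0,0.002,0.02,0,0,0,0,0,0.0108,0,0,0,0,0,0,0,0,0,0])

```text
time: 25.22
tcp_pos: [0.4273, -0.2898, 0.1649]
tcp_rot: [[1.0, -0.021, -0.0], [-0.021, -1.0, 0.001], [-0.0, -0.001, -1.0]]
ft_force: [0.8, 0.4, -1.1]
finger_gap: 0.0387
finger_force: 17.7
```

```bash
python3 - <<'E'
from h import *
o=manip.get_obs();c=cam("wrist");print(np.array(o["tcp_pos"]).round(4),np.array(o["tcp_rot"]).round(3)[:,0],o["finger_gap"])
P=cloud(c);report(P,c["img"]);cv2.imwrite("pics/w8.png",c["img"]);np.savez("pics/w8.npz",P=P,img=c["img"])
P=P.reshape(-1,3);x,y,z=P.T
for yc in (-.27,-.29,-.31):
    t=(np.abs(z-.09)<.004)&(np.abs(y-yc)<.004)&(x>.38)&(x<.585);print(yc,np.sort(x[t]).round(3)[::3])
for xc in (.48,.54):
    t=(np.abs(z-.09)<.004)&(np.abs(x-xc)<.004)&(y>-.38)&(y<-.21);print(xc,np.sort(y[t]).round(3)[::3])
E
```

```text
[ 0.4273 -0.2898  0.1649] [ 1.    -0.021 -0.   ] 0.03868539202969433
red [ 85. 137.] 816 ext [ 0.4952 -0.1114  0.075 ] zmax 0.076
red [261. 254.] 1632 ext [ 0.4293 -0.2904  0.1945] zmax 0.196
-0.27 [0.569 0.569 0.569 0.569 0.57  0.57  0.57  0.57  0.571 0.571 0.571 0.572
 0.572 0.572 0.572]
-0.29 [0.568 0.569 0.569 0.569 0.569 0.57  0.57  0.57  0.57  0.57  0.571 0.571
 0.571 0.571 0.572 0.572 0.572]
-0.31 [0.568 0.568 0.568 0.568 0.568 0.569 0.569 0.569 0.57  0.57  0.57  0.57
 0.571 0.571 0.571 0.572 0.572 0.572]
0.48 [-0.348 -0.348 -0.347 -0.347 -0.347 -0.346 -0.346 -0.346 -0.346 -0.345
 -0.345 -0.345 -0.344 -0.344 -0.237 -0.236 -0.236 -0.236 -0.236 -0.236
 -0.235 -0.235 -0.235 -0.235 -0.234 -0.234 -0.234 -0.233 -0.233 -0.233
 -0.232 -0.232]
0.54 [-0.35  -0.349 -0.348 -0.348 -0.348 -0.348 -0.348 -0.347 -0.347 -0.346
 -0.346 -0.346 -0.346 -0.346 -0.345 -0.345 -0.238 -0.237 -0.237 -0.237
 -0.237 -0.237 -0.236 -0.236 -0.236 -0.236 -0.235 -0.235 -0.235 -0.235
 -0.234 -0.234 -0.233]
```

View pics/w8.png

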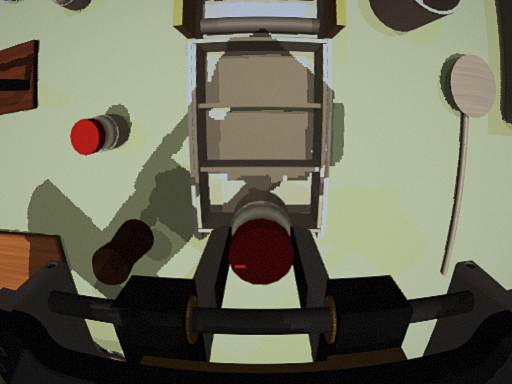

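```bash
python3 - <<'E'
from h import *
P=np.load("pics/w8.npz")["P"]
for col in (225,300):
  print(col,[(r,*P[r,col].round(3)) for r in list(range(36,48,2))+list(range(98,112,2))+list(range(156,174,2))+list(range(180,200,4))])
E
```

```text
225 [(36, np.float64(0.593), np.float64(-0.255), np.float64(0.015)), (38, np.float64(0.572), np.float64(-0.264), np.float64(0.091)), (40, np.float64(0.57), np.float64(-0.264), np.float64(0.091)), (42, np.float64(0.57), np.float64(-0.263), np.float64(0.086)), (44, np.float64(0.569), np.float64(-0.262), np.float64(0.08)), (46, np.float64(0.57), np.float64(-0.261), np.float64(0.07)), (98, np.float64(0.522), np.float64(-0.257), np.float64(0.045)), (100, np.float64(0.52), np.float64(-0.257), np.float64(0.044)), (102, np.float64(0.518), np.float64(-0.257), np.float64(0.044)), (104, np.float64(0.515), np.float64(-0.261), np.float64(0.083)), (106, np.float64(0.513), np.float64(-0.261), np.float64(0.082)), (108, np.float64(0.511), np.float64(-0.256), np.float64(0.043)), (110, np.float64(0.509), np.float64(-0.256), np.float64(0.043)), (156, np.float64(0.462), np.float64(-0.255), np.float64(0.045)), (158, np.float64(0.46), np.float64(-0.254), np.float64(0.044)), (160, np.float64(0.459), np.float64(-0.255), np.float64(0.049)), (162, np.float64(0.459), np.float64(-0.256), np.float64(0.059)), (164
[... 1691 characters left out ...]
at64(0.457), np.float64(-0.33), np.float64(0.059)), (164, np.float64(0.457), np.float64(-0.328), np.float64(0.069)), (166, np.float64(0.457), np.float64(-0.327), np.float64(0.08)), (168, np.float64(0.456), np.float64(-0.326), np.float64(0.083)), (170, np.float64(0.454), np.float64(-0.327), np.float64(0.082)), (172, np.float64(0.444), np.float64(-0.332), np.float64(0.044)), (180, np.float64(0.436), np.float64(-0.332), np.float64(0.045)), (184, np.float64(0.431), np.float64(-0.332), np.float64(0.043)), (188, np.float64(0.427), np.float64(-0.332), np.float64(0.044)), (192, np.float64(0.422), np.float64(-0.332), np.float64(0.044)), (196, np.float64(0.418), np.float64(-0.332), np.float64(0.045))]
```

Emit:
step_arm(steps=[0,0,0.02,0,0,0,0,0,0.03,0,0,0,0,0,0.015,0,0,0,0,0,0.0075,0,0,0,0,0,0.002,0,0,0,0,0,0,0,0,0])

```text
time: 26.02
tcp_pos: [0.4279, -0.2906, 0.0911]
tcp_rot: [[1.0, -0.021, 0.001], [-0.021, -1.0, -0.001], [0.001, 0.001, -1.0]]
ft_force: [0.9, 0.5, -0.3]
finger_gap: 0.0386
finger_force: 17.7
```

Emit:
step_arm(steps=[0,0,0,0,0,0,0,0,0,0,0,0,0,0,0,0,0,0,0,0,-0.02,0,0,0,0,0,-0.04,0,0,0,0,-0.015,-0.016,0,0,0,0.01,-0.035,0,0,0,0,0.015,-0.05,0,0,0,0,0.02,-0.05,0,0,0,0,0.0185,-0.0315,0,0,0,0,0,0,0.02,0,0,0,0,0,0,0,0,0], claw=0.4)

```text
time: 27.52
tcp_pos: [0.4929, -0.1083, 0.1448]
tcp_rot: [[1.0, -0.019, -0.004], [-0.019, -1.0, 0.002], [-0.004, -0.002, -1.0]]
ft_force: [1.0, -0.3, -0.4]
finger_gap: 0.0661
finger_force: 0.0
```

```bash
python3 - <<'E'
from h import *
o=manip.get_obs();c=cam("wrist");print(np.array(o["tcp_pos"]).round(4),np.array(o["tcp_rot"]).round(3)[:,0],o["finger_gap"])
P=cloud(c);report(P,c["img"]);cv2.imwrite("pics/w9.png",c["img"])
E
```

```text
[ 0.4929 -0.1083  0.1448] [ 1.    -0.019 -0.004] 0.06608190267053127
red [195.   4.] 252 ext [ 0.6706 -0.0568  0.0732] zmax 0.076
red [262. 200.] 1356 ext [ 0.4958 -0.1103  0.0747] zmax 0.076
red [446. 275.] 413 ext [ 0.469  -0.2381  0.1807] zmax 0.243
   z 0.03 353 [ 430.8 -283.3] [22.1 37.3] 76.6
   z 0.14 8 [ 518.4 -182.1] [ 2.8 13.7] 77.6
```

Emit:
step_arm(steps=[0.0025,0.0017,0.02,0,0,0,0,0,0.035,0,0,0,0,0,0.025,0,0,0,0,0,0.014,0,0,0,0,0,0.0055,0,0,0,0,0,0,0,0,0])

```text
time: 28.32
tcp_pos: [0.4976, -0.1122, 0.0474]
tcp_rot: [[1.0, -0.021, 0.001], [-0.021, -1.0, -0.0], [0.001, 0.0, -1.0]]
ft_force: [-0.0, 0.4, 0.1]
finger_gap: 0.066
finger_force: 0.0
```

Emit:
step_arm(steps=[0,0,0,0,0,0,0,0,0,0,0,0,0,0,0,0,0,0,0,0,0,0,0,0], claw=-1)

```text
time: 28.82
tcp_pos: [0.4976, -0.1115, 0.0475]
tcp_rot: [[1.0, -0.021, 0.001], [-0.021, -1.0, 0.001], [0.001, -0.001, -1.0]]
ft_force: [-0.1, 2.4, 4.4]
finger_gap: 0.0378
finger_force: 21.3
```

Emit:
step_arm(steps=[0,0,-0.01,0,0,0,0,0,-0.03,0,0,0,0,0,-0.04,0,0,0,0,0.01,-0.03,0,0,0,-0.001,0.025,-0.015,0,0,0,-0.002,0.04,0,0,0,0,-0.002,0.045,0,0,0,0,-0.0017,0.035,0,0,0,0,0,0.017,0,0,0,0,0,0.008,0,0,0,0,0,0,0,0,0,0])

```text
time: 30.2
tcp_pos: [0.4867, -0.2912, 0.1719]
tcp_rot: [[1.0, -0.021, -0.0], [-0.021, -1.0, 0.001], [-0.0, -0.001, -1.0]]
ft_force: [-0.4, 0.4, -1.8]
finger_gap: 0.0379
finger_force: 21.1
```

```bash
python3 - <<'E'
from h import *
o=manip.get_obs();c=cam("wrist");print(np.array(o["tcp_pos"]).round(4),np.array(o["tcp_rot"]).round(3)[:,0],o["finger_gap"])
P=cloud(c);report(P,c["img"]);cv2.imwrite("pics/w10.png",c["img"])
q=P.reshape(-1,3);x,y,z=q.T
for yc in (-.26,-.32):
    t=(np.abs(z-.09)<.004)&(np.abs(y-yc)<.006)&(x>.5)&(x<.59);print(yc,np.sort(x[t]).round(3)[[0,-1]])
    t=(np.abs(z-.083)<.003)&(np.abs(y-yc)<.006)&(x>.44)&(x<.54);print(yc,np.sort(x[t]).round(3)[::4])
E
```

```text
[ 0.4867 -0.2912  0.1719] [ 1.    -0.021 -0.   ] 0.03788182277520906
red [47. 28.] 565 ext [ 0.6848 -0.0583  0.0752] zmax 0.077
red [260. 257.] 1147 ext [ 0.4856 -0.2923  0.1994] zmax 0.201
   z 0.14 1146 [ 485.6 -291.8] [34.6 35.8] 18.8
blue [17. 20.] 732 ext [0.7544 0.057  0.0138] zmax 0.019
-0.26 [0.57  0.574]
-0.26 [0.459 0.459 0.46  0.513 0.513 0.513 0.514 0.514 0.514 0.514 0.515 0.515
 0.515 0.516 0.516 0.516 0.516 0.516]
-0.32 [0.569 0.572]
-0.32 [0.457 0.458 0.511 0.511 0.512 0.512 0.512 0.512 0.513 0.513 0.513 0.514
 0.514 0.514 0.515 0.515 0.515 0.515]
```

Emit:
step_arm(steps=[-0.0005,-0.0015,0.02,0,0,0,0,0,0.03,0,0,0,0,0,0.019,0,0,0,0,0,0.008,0,0,0,0,0,0.003,0,0,0,0,0,0,0,0,0])

```text
time: 31.0
tcp_pos: [0.4867, -0.2902, 0.0926]
tcp_rot: [[1.0, -0.021, 0.001], [-0.021, -1.0, -0.001], [0.001, 0.001, -1.0]]
ft_force: [-0.7, -0.7, -1.6]
finger_gap: 0.038
finger_force: 21.1
```

Emit:
step_arm(steps=[0,0,0,0,0,0,0,0,0,0,0,0,0,0,0,0,0,0,0,0,-0.02,0,0,0,0,0,-0.04,0,0,0,0,-0.015,-0.02,0,0,0,0.01,-0.035,0,0,0,0,0.035,-0.045,0,0,0,0,0.045,-0.045,0,0,0,0,0.045,-0.045,0,0,0,0,0.035,-0.03,0,0,0,0,0.022,-0.0228,0,0,0,0,0,0,0.02,0,0,0,0,0,0,0,0,0], claw=0.4)

```text
time: 32.75
tcp_pos: [0.6805, -0.0575, 0.1502]
tcp_rot: [[1.0, -0.02, -0.004], [-0.02, -1.0, 0.001], [-0.004, -0.0, -1.0]]
ft_force: [-0.5, -0.3, -1.1]
finger_gap: 0.0659
finger_force: 0.0
```

```bash
python3 - <<'E'
from h import *
o=manip.get_obs();c=cam("wrist");print(np.array(o["tcp_pos"]).round(4),np.array(o["tcp_rot"]).round(3)[:,0],o["finger_gap"])
P=cloud(c);report(P,c["img"]);cv2.imwrite("pics/w11.png",c["img"])
c=cam("top");report(cloud(c),c["img"])
E
```

```text
[ 0.6805 -0.0575  0.1502] [ 1.    -0.02  -0.004] 0.06593844732690055
red [260. 195.] 1294 ext [ 0.6857 -0.0575  0.0746] zmax 0.076
blue [154.  93.] 7252 ext [0.7864 0.0581 0.0136] zmax 0.018
red [250. 169.] 62 ext [ 0.6678 -0.0568  0.1672] zmax 0.265
   z 0.14 11 [652.5 -59.6] [27.5  1.2] 89.1
red [136. 186.] 48 ext [0.622  0.3014 0.1104] zmax 0.211
red [128. 192.] 45 ext [0.5882 0.2819 0.2306] zmax 0.234
red [129. 201.] 97 ext [0.5696 0.3134 0.1352] zmax 0.259
   z 0.1 49 [567.  283.9] [23.1 15.8] 84.4
   z 0.14 22 [552.3 282.6] [ 5.4 22. ] 0.6
red [143. 204.] 40 ext [0.5679 0.27   0.1238] zmax 0.147
   z 0.1 16 [570. 275.] [12.2 26.2] 49.9
   z 0.14 18 [563.9 260.7] [11.6 26.8] 52.9
red [326. 230.] 113 ext [ 0.4864 -0.2881  0.1091] zmax 0.124
   z 0.1 9 [ 485.  -286.4] [30.7 20.8] 19.5
red [327. 248.] 113 ext [ 0.4291 -0.2896  0.1182] zmax 0.124
   z 0.1 6 [ 431.3 -291.8] [29.7 22.8] 61.8
blue [205. 139.] 386 ext [0.7553 0.0653 0.2846] zmax 0.559
blue [102. 197.] 232 ext [0.5876 0.371  0.1797] zmax 0.257
   z 0.03 27 [592.3 366.1] [75.  24.7] 27.2
   z 0.1 63 [583.6 373.7] [49.4 23.5] 2.2
   z 0.14 16 [556.4 371.9] [ 3.6 18.9] 2.4
yel [154. 193.] 44 ext [0.5854 0.2093 0.2305] zmax 0.236
```

Emit:
step_arm(steps=[0.003,0.0005,0.02,0,0,0,0,0,0.035,0,0,0,0,0,0.03,0,0,0,0,0,0.015,0,0,0,0,0,0.006,0,0,0,0,0,0,0,0,0])

```text
time: 33.6
tcp_pos: [0.6851, -0.0589, 0.0468]
tcp_rot: [[1.0, -0.021, 0.001], [-0.021, -1.0, -0.0], [0.001, 0.0, -1.0]]
ft_force: [0.2, 0.2, -0.2]
finger_gap: 0.0655
finger_force: 0.0
```

Emit:
step_arm(steps=[0,0,0,0,0,0,0,0,0,0,0,0,0,0,0,0,0,0,0,0,0,0,0,0], claw=-1)

```text
time: 34.1
tcp_pos: [0.6851, -0.0578, 0.0468]
tcp_rot: [[1.0, -0.021, 0.001], [-0.021, -1.0, 0.001], [0.001, -0.001, -1.0]]
ft_force: [-0.2, 1.9, 4.1]
finger_gap: 0.0382
finger_force: 21.7
```

Emit:
step_arm(steps=[0,0,-0.01,0,0,0,0,0,-0.03,0,0,0,0,0,-0.04,0,0,0,-0.008,0.012,-0.04,0,0,0,-0.018,0.03,-0.02,0,0,0,-0.024,0.04,0,0,0,0,-0.024,0.045,0,0,0,0,-0.024,0.045,0,0,0,0,-0.022,0.035,0,0,0,0,-0.0125,0.02,0,0,0,0,-0.0056,0.0097,0,0,0,0,0,0,0,0,0,0])

```text
time: 35.6
tcp_pos: [0.5413, -0.2927, 0.1859]
tcp_rot: [[1.0, -0.022, -0.0], [-0.022, -1.0, 0.0], [-0.0, -0.0, -1.0]]
ft_force: [0.9, 1.7, -1.6]
finger_gap: 0.0381
finger_force: 21.5
```

```bash
python3 - <<'E'
from h import *
o=manip.get_obs();c=cam("wrist");print(np.array(o["tcp_pos"]).round(4),np.array(o["tcp_rot"]).round(3)[:,0],o["finger_gap"])
P=cloud(c);report(P,c["img"]);cv2.imwrite("pics/w12.png",c["img"])
q=P.reshape(-1,3);x,y,z=q.T
for yc in (-.26,-.32):
    t=(np.abs(z-.09)<.004)&(np.abs(y-yc)<.006)&(x>.5)&(x<.59);print(yc,np.sort(x[t]).round(3)[[0,-1]])
E
```

```text
[ 0.5413 -0.2927  0.1859] [ 1.    -0.022 -0.   ] 0.03814453176228405
red [261. 255.] 2404 ext [ 0.5419 -0.2934  0.2141] zmax 0.215
red [261. 301.] 491 ext [ 0.4372 -0.2913  0.1183] zmax 0.12
blue [23. 34.] 1817 ext [0.7807 0.0533 0.0137] zmax 0.019
-0.26 [0.569 0.574]
-0.32 [0.568 0.572]
```

View pics/w12.png

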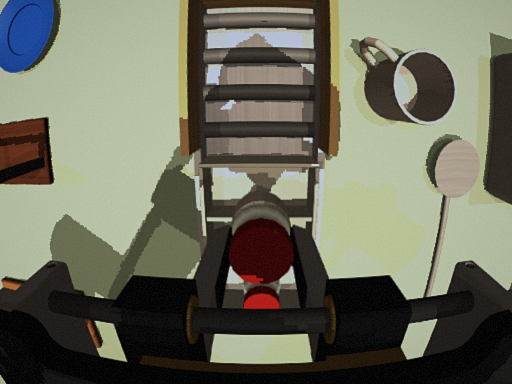

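Emit:
step_arm(steps=[0,-0.0015,0.02,0,0,0,0,0,0.035,0,0,0,0,0,0.025,0,0,0,0,0,0.01,0,0,0,0,0,0.004,0,0,0,0,0,0,0,0,0])

```text
time: 36.4
tcp_pos: [0.5423, -0.291, 0.0927]
tcp_rot: [[1.0, -0.02, 0.001], [-0.02, -1.0, -0.001], [0.001, 0.001, -1.0]]
ft_force: [-0.3, -0.1, -2.2]
finger_gap: 0.038
finger_force: 21.5
```

Emit:
step_arm(steps=[0,0,0,0,0,0,0,0,0,0,0,0,0,0,0,0,0,0,0,0,-0.02,0,0,0,0,0,-0.04,0,0,0,0,0,-0.04,0,0,0,-0.02,0,0,0,0,0,-0.05,0,0,0,0,0,-0.05,0,0,0,0,0,-0.04,0,0,0,0,0,-0.017,0,0,0,0,0,0,0,0,0,0,0], claw=0.3)

```text
time: 37.9
tcp_pos: [0.3646, -0.2875, 0.1925]
tcp_rot: [[1.0, -0.022, 0.001], [-0.022, -1.0, -0.001], [0.001, 0.001, -1.0]]
ft_force: [0.1, -0.1, 0.4]
finger_gap: 0.0612
finger_force: 0.0
```

Emit:
step_arm(steps=[0,0,0,0,0,0,0,0,0,0,0,0,0,0,0,0,0,0,0,0,0,0,0,0], claw=-1)

```text
time: 38.4
tcp_pos: [0.365, -0.2872, 0.1918]
tcp_rot: [[1.0, -0.02, -0.0], [-0.02, -1.0, 0.0], [-0.0, -0.0, -1.0]]
ft_force: [0.2, 0.6, 0.1]
finger_gap: 0.0246
finger_force: 0.0
```

```bash
python3 - <<'E'
from h import *
o=manip.get_obs();c=cam("wrist");print(np.array(o["tcp_pos"]).round(4),np.array(o["tcp_rot"]).round(3)[:,0],o["finger_gap"])
P=cloud(c);report(P,c["img"]);cv2.imwrite("pics/w13.png",c["img"])
q=P.reshape(-1,3);x,y,z=q.T
for yc in (-.26,-.32):
    t=(np.abs(z-.09)<.004)&(np.abs(y-yc)<.006)&(x>.38)&(x<.59);print(yc,np.sort(x[t]).round(3)[::5])
t=(np.abs(z-.104)<.004)&(y<-.18)&(y>-.42)&(x>.55);print("cheek/wall x",np.percentile(x[t],[.5,99.5]),np.percentile(y[t],[1,99]))
E
```

```text
[ 0.365  -0.2872  0.1918] [ 1.   -0.02 -0.  ] 0.024553925043839415
red [261.   9.] 808 ext [ 0.5342 -0.2918  0.1189] zmax 0.12
red [261.  66.] 1508 ext [ 0.4843 -0.2904  0.119 ] zmax 0.12
red [263. 131.] 1488 ext [ 0.4286 -0.2914  0.119 ] zmax 0.12
-0.26 [0.398 0.398 0.398 0.399 0.399 0.399 0.4   0.4   0.401 0.401 0.401 0.401
 0.402]
-0.32 [0.396 0.397 0.397 0.398 0.398 0.399 0.399 0.399 0.4   0.4   0.4   0.4  ]Traceback (most recent call last):
  File "<stdin>", line 7, in <module>
    return _quantile_unchecked(
        a, q, axis, out, overwrite_input, method, keepdims, weights)
    return _ureduce(a,
                    func=_quantile_ureduce_func,
    ...<5 lines>...
                    overwrite_input=overwrite_input,
                    method=method)
    r = func(a, **kwargs)
    result = _quantile(arr,
                       quantiles=q,
    ...<2 lines>...
                       out=out,
                       weights=wgt)
    slices_having_nans = np.isnan(arr[-1, ...])
                                  ~~~^^^^^^^^^
IndexError: index -1 is out of bounds for axis 0 with size 0
```

View pics/w13.png

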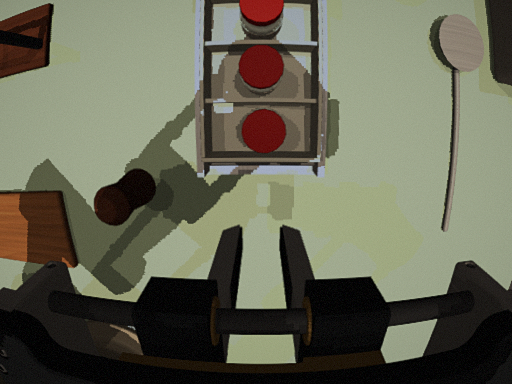

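Emit:
step_arm(steps=[0,0,0.02,0,0,0,0,0,0.04,0,0,0,0,0,0.04,0,0,0,0,0,0.02,0,0,0,0,0,0.007,0,0,0,0.006,0,0,0,0,0,0.006,0,0,0,0,0,0,0,0,0,0,0])

```text
time: 39.45
tcp_pos: [0.3778, -0.2882, 0.0659]
tcp_rot: [[1.0, -0.02, 0.002], [-0.02, -1.0, -0.002], [0.002, 0.002, -1.0]]
ft_force: [-0.3, 0.1, 0.1]
finger_gap: 0.0002
finger_force: 0.0
```

Emit:
step_arm(steps=[0.002,0,0,0,0,0,0.002,0,0,0,0,0,0.002,0,0,0,0,0,0.002,0,0,0,0,0,0.002,0,0,0,0,0,0.002,0,0,0,0,0,0.002,0,0,0,0,0,0.002,0,0,0,0,0,0.003,0,0,0,0,0,0.003,0,0,0,0,0,0.004,0,0,0,0,0,0.004,0,0,0,0,0,0.005,0,0,0,0,0,0.005,0,0,0,0,0,0.005,0,0,0,0,0,0.005,0,0,0,0,0,0.005,0,0,0,0,0,0.005,0,0,0,0,0,0.005,0,0,0,0,0,0.005,0,0,0,0,0])

```text
time: 41.95
tcp_pos: [0.4469, -0.289, 0.065]
tcp_rot: [[1.0, -0.021, -0.0], [-0.021, -1.0, -0.0], [-0.0, 0.0, -1.0]]
ft_force: [-0.7, -0.5, 0.4]
finger_gap: 0.0001
finger_force: 0.7
```

Emit:
step_arm(steps=[0.005,0,0,0,0,0,0.005,0,0,0,0,0,0.005,0,0,0,0,0,0.005,0,0,0,0,0,0.005,0,0,0,0,0,0.005,0,0,0,0,0,0.005,0,0,0,0,0,0.005,0,0,0,0,0,0.005,0,0,0,0,0,0.005,0,0,0,0,0,0.005,0,0,0,0,0,0.005,0,0,0,0,0,0.005,0,0,0,0,0,0.005,0,0,0,0,0,0.005,0,0,0,0,0,0.005,0,0,0,0,0,0.004,0,0,0,0,0,0.004,0,0,0,0,0,0.003,0,0,0,0,0,0.003,0,0,0,0,0])

```text
time: 44.45
tcp_pos: [0.5407, -0.2909, 0.065]
tcp_rot: [[1.0, -0.021, -0.0], [-0.021, -1.0, -0.0], [-0.0, 0.0, -1.0]]
ft_force: [-1.1, -1.3, -0.4]
finger_gap: 0.0002
finger_force: 0.6
```

Emit:
step_arm(steps=[0.002,0,0,0,0,0,0.002,0,0,0,0,0,0.002,0,0,0,0,0,0.002,0,0,0,0,0,0.002,0,0,0,0,0,0.002,0,0,0,0,0,0.002,0,0,0,0,0,0.002,0,0,0,0,0])

```text
time: 45.45
tcp_pos: [0.5567, -0.2912, 0.065]
tcp_rot: [[1.0, -0.021, -0.0], [-0.021, -1.0, -0.0], [-0.0, 0.0, -1.0]]
ft_force: [-0.7, -0.5, 0.0]
finger_gap: 0.0006
finger_force: 0.5
```

```bash
python3 - <<'E'
from h import *
o=manip.get_obs();print(np.array(o["tcp_pos"]).round(4),np.array(o["ft_force"]).round(1))
c=cam("wrist");P=cloud(c);report(P,c["img"]);cv2.imwrite("pics/w14.png",c["img"])
q=P.reshape(-1,3);x,y,z=q.T
c=cam("top");P=cloud(c);q=P.reshape(-1,3);x,y,z=q.T
b=(y>-.30)&(y<-.28)&(x>.6)&(x<.8);i=np.argsort(-x[b]);print(np.c_[x[b],z[b]][i].round(3)[::2][:60].tolist())
E
```

```text
[ 0.5567 -0.2912  0.065 ] [-0.7 -0.5  0. ]
red [261.  78.] 6038 ext [ 0.6526 -0.294   0.119 ] zmax 0.12
red [266. 201.] 5372 ext [ 0.5981 -0.295   0.1162] zmax 0.12
   z 0.1 165 [ 612.2 -293.6] [ 7.5 29.7] 5.6
[[0.799, -0.006], [0.798, 0.001], [0.797, 0.003], [0.796, -0.005], [0.795, -0.001], [0.794, 0.0], [0.792, -0.004], [0.791, -0.002], [0.79, 0.002], [0.788, -0.004], [0.788, -0.001], [0.787, 0.0], [0.784, -0.001], [0.784, 0.0], [0.783, 0.006], [0.757, 0.103], [0.756, 0.106], [0.755, 0.109], [0.754, 0.1], [0.754, 0.102], [0.753, 0.105], [0.75, 0.104], [0.75, 0.106], [0.749, 0.109], [0.748, 0.082], [0.748, 0.084], [0.748, 0.084], [0.748, 0.07], [0.748, 0.099], [0.748, 0.086], [0.747, 0.072], [0.747, 0.073], [0.747, 0.089], [0.747, 0.104], [0.741, 0.087], [0.74, 0.089], [0.74, 0.09], [0.738, 0.038], [0.738, 0.085], [0.738, 0.087], [0.737, 0.042], [0.737, 0.059], [0.737, 0.091], [0.737, 0.091], [0.736, 0.078], [0.735, 0.039], [0.728, 0.115], [0.728, 0.118], [0.727, 0.122], [0.724, 0.12], [0.724, 0.121], [0.724, 0.122], [0.722, 0.116], [0.721, 0.12], [0.72, 0.123], [0.719, 0.116], [0.718, 0.118], [0.717, 0.124], [0.716, 0.115], [0.715, 0.118]]
```

Emit:
step_arm(steps=[0.002,0,0,0,0,0,0.002,0,0,0,0,0,0.002,0,0,0,0,0,0.001,0,0,0,0,0,0.001,0,0,0,0,0,0,0,0,0,0,0])

```text
time: 46.3
tcp_pos: [0.5629, -0.2913, 0.065]
tcp_rot: [[1.0, -0.021, -0.003], [-0.021, -1.0, 0.0], [-0.003, -0.0, -1.0]]
ft_force: [-5.7, 0.0, 3.2]
finger_gap: 0.0003
finger_force: 2.6
```

Emit:
step_arm(steps=[0.001,0,0,0,0,0,0.001,0,0,0,0,0,0,0,0,0,0,0])

```text
time: 46.68
tcp_pos: [0.5629, -0.2912, 0.065]
tcp_rot: [[1.0, -0.02, -0.007], [-0.02, -1.0, 0.001], [-0.007, -0.001, -1.0]]
ft_force: [-9.7, 0.2, 5.4]
finger_gap: 0.0004
finger_force: 4.6
```

Emit:
step_arm(steps=[0.001,0,0,0,0,0,0.001,0,0,0,0,0,0,0,0,0,0,0])

```text
time: 47.05
tcp_pos: [0.5628, -0.2912, 0.065]
tcp_rot: [[1.0, -0.02, -0.011], [-0.02, -1.0, 0.001], [-0.011, -0.001, -1.0]]
ft_force: [-12.6, 0.5, 7.6]
finger_gap: 0.0004
finger_force: 6.5
```

Contact with the end wall is clear: the position is pinned while the force rises. I'll back off gently, retreat upward and verify.

Emit:
step_arm(steps=[-0.002,0,0,0,0,0,-0.003,0,0,0,0,0,-0.005,0,0,0,0,0,-0.02,0,0,0,0,0,-0.03,0,-0.03,0,0,0,0,0,-0.05,0,0,0,0,0,-0.05,0,0,0,-0.05,0,-0.03,0,0,0,-0.05,0,0,0,0,0,-0.04,0,0,0,0,0,0,0,0,0,0,0])

```text
time: 48.42
tcp_pos: [0.3672, -0.2871, 0.2256]
tcp_rot: [[1.0, -0.023, 0.001], [-0.023, -1.0, -0.001], [0.002, 0.001, -1.0]]
ft_force: [-0.5, -1.3, -0.3]
finger_gap: 0.001
finger_force: 0.0
```

```bash
python3 - <<'E'
from h import *
o=manip.get_obs();print(np.array(o["tcp_pos"]).round(4),np.array(o["ft_force"]).round(1),o["time"])
ims=[]
for n in("wrist","top","scene"):
    c=cam(n);P=cloud(c);ims.append(c["img"])
    print(n);report(P,c["img"])
    if n=="wrist":
        q=P.reshape(-1,3);x,y,z=q.T
        for yc in(-.27,-.31):
            t=(np.abs(z-.09)<.006)&(np.abs(y-yc)<.008)&(x>.5)&(x<.8);print("tote cross walls",np.sort(x[t]).round(3)[::6])
            t=(np.abs(z-.104)<.004)&(np.abs(y-yc)<.008)&(x>.7);print("end wall",np.sort(x[t]).round(3)[::4])
cv2.imwrite("pics/end.png",cv2.resize(np.hstack(ims[1:]),(800,300)))
E
```

```text
[ 0.3672 -0.2871  0.2256] [-0.5 -1.3 -0.3] 48.425
wrist
tote cross walls [0.572 0.572 0.573 0.573]
end wall []
tote cross walls [0.571 0.571 0.572]
end wall []
top
red [326. 154.] 114 ext [ 0.7212 -0.2933  0.0999] zmax 0.123
   z 0.1 16 [ 718.9 -289.8] [27.3 32. ] 49.8
red [326. 173.] 112 ext [ 0.664  -0.2918  0.0928] zmax 0.124
   z 0.1 8 [ 659.2 -288.9] [24.1 16.1] 57.5
red [136. 186.] 44 ext [0.6217 0.3014 0.1119] zmax 0.213
red [327. 191.] 110 ext [ 0.6071 -0.2926  0.1028] zmax 0.124
   z 0.1 15 [ 606.6 -290.3] [23.7 35. ] 51.9
red [128. 192.] 46 ext [0.588  0.2822 0.2296] zmax 0.235
red [130. 201.] 100 ext [0.5679 0.3167 0.1362] zmax 0.259
   z 0.1 48 [567.  283.3] [24.5 15.3] 84.0
   z 0.14 21 [552.3 283.5] [ 5.3 21.2] 0.6
red [143. 204.] 36 ext [0.5678 0.2704 0.1243] zmax 0.148
   z 0.1 13 [568.9 274. ] [11.3 26.1] 45.7
   z 0.14 15 [562.8 260. ] [12.8 27.6] 48.0
blue [215. 140.] 732 ext [0.7869 0.0605 0.015 ] zmax 0.021
blue [ 98. 189.] 72 ext [0.602  0.3787 0.1871] zmax 0.234
blue [103. 200.] 166 ext [0.5718 0.3716 0.1795] zmax 0.257
   z 0.03 26 [567.  354.1] [17.6 30.8] 43
[... 503 characters left out ...]
xt [ 0.5731 -0.2932  0.0768] zmax 0.119
   z 0.1 43 [ 608.  -292.8] [32.5 40.8] 56.3
red [197. 242.] 154 ext [ 0.6624 -0.2938  0.1122] zmax 0.12
   z 0.1 43 [ 664.2 -293.7] [34.5 35.3] 72.2
red [202. 258.] 170 ext [ 0.7095 -0.2951  0.1046] zmax 0.12
   z 0.1 45 [ 720.6 -297.4] [31.4 36.1] 78.0
blue [393. 132.] 116 ext [0.4897 0.4563 0.1698] zmax 0.254
   z 0.14 31 [560.6 373.2] [ 8.  26.9] 3.2
blue [392. 162.] 400 ext [0.5952 0.3724 0.1574] zmax 0.21
   z 0.03 13 [600.6 392.8] [27.8 58.3] 72.8
   z 0.1 10 [562.6 374.5] [17.2  4.4] 89.9
   z 0.14 45 [605.6 366.7] [38.6 15.4] 83.7
blue [333. 259.] 715 ext [0.7885 0.0595 0.0132] zmax 0.018
yel [350. 148.] 34 ext [0.5856 0.21   0.2277] zmax 0.23
```

View pics/end.png

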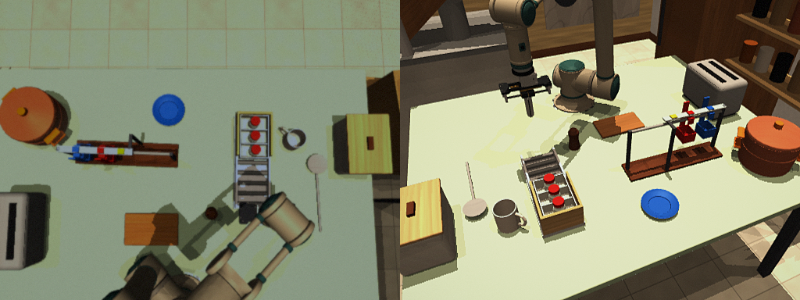

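The final views show both caddies hanging under their marks, at about (690,130) and (707,125) in the scene half. The tote, with three jars upright, sits against the bay's end wall at (552,190), and nothing else has moved.

```bash
python3 -c "
from cell import ticket; print(ticket.close_job())"
```

```text
the job is handed in; nothing more can be done
None
```

The job is handed in: the blue and red caddies hang within about 1.5 mm of their marks (there was no yellow caddy), and all three jars stand upright in the tote, which is pushed home against the bay's end wall; it took about 48 s of the 210 s.

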